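# Turn a tray of modules over into an empty tray

## Robot

A 7-joint arm with a two-finger parallel gripper is mounted at the origin on the work surface. World frame = base frame: x ahead of the robot, y to its left, z up, the work surface at z = 0. Lengths are in m, angles in rad, forces in N, time in s.
With the tool pointing down it reaches from about 0.425 to 0.925 m from the base axis. Payload 6.8 kg.
Tool frame: the origin (TCP) lies on the centre line of the jaws, within the pads' length; the fingertips stand 25 mm ahead of it and the grasp point (between the pads) lies 6 mm ahead of it; z points along the fingers, y is the direction in which the jaws open and shut (so a half turn about z gives the same grasp; the last joint's range is limited). The gripper opens to 85 mm and grips with 20 to 120 N. Pads are 22 mm wide; open, the fingers measure 114 mm over their backs; the gripper's body (76 mm by 85 mm) begins 54 mm behind the grasp point. The pads swing forward as they close: fully open they stand 13 mm farther back than shut.
Start: joints at [1.236, 0.477, 0.022, 1.555, -0.011, 1.109, -0.083], TCP at [0.152, -0.658, 0.256] pointing down, gripper open.
Joint ranges: [-2.96, 2.96], [-0.34, 2.1], [-1.41, 1.46], [0.24, 2.44], [-1.37, 4.51], [0.17, 1.92], [-2.96, 2.96]. Speed limits (rad/s): [2.39, 2.39, 3.14, 3.14, 3.14, 3.14, 3.14].

## Interface

Orientations are given as a unit quaternion [w, x, y, z].
In Python, from station import status, cams, order, models gives the robot as it stands.
- The arm moves only by the tool move_arm, never from a script. Its argument "steps" is one flat list of numbers, 7 for each row, row after row: the gripper's target within -1 to 1 (fully open at 1, half-way at 0, shut at -1), then the shift along the world's x, y, z in cm, then the turn, a rotation vector about the world's x, y, z in degrees. A call has 1 to 8 rows; each row shifts and turns the commanded pose from where the row before left it; what a row does not reach is not made up. A row lasts 1/10 s, in which the tool goes at most 50 mm and 8.59 degrees, less where a joint would pass 70% of its speed; a pose out of reach is approached as far as the arm can. A call with a gripper value outside its range is refused whole. The fingers move at their own pace and stop on an object; "newtons" is the grip in N (left out, the last holds). Time passes only in rows, so rows that do not move let the fingers close. It gives the time, the measured TCP pose, the force and the opening at its end, in the units of the state.
- status.get_obs(): the state, without advancing time (a new reading comes with each control period).
- cams.read_camera(name): name is "scene" or "top" or "wrist"; returns a dict with "pixels" (384x512x3 uint8, red, green, blue), "mtx" (3x3 intrinsics, pixels), "dist_coeffs" ([k1, k2, p1, p2, k3] as OpenCV has them; the pictures are not rectified), "T" (4x4, takes a point from camera to world coordinates); the wrist camera has in their place "T_tool_cam" (4x4, takes a point from camera to tool coordinates, whose origin is the TCP and whose axes are the flange's). Camera axes: x right, y down, z forward; pixel columns grow to the right and rows downward; lengths in m; the calibration is good to about 2 mm. A picture is of the moment at which its call begins: read the wrist's pose just before it. There is no depth.
- order.hand_in(): hands the job in, once; it reports no verdict.
Trained networks look in the newest picture that a camera, given by its name, has taken for a name from the list of things; names that differ only in an ending like _2 or _b are one class to them, and where a whole thing is asked for, a point or a joint stands for the part that bears it (a point fixed in the world has none). Each returns a list of dicts, best first, with "score" (0 to 1); they miss things now and then, are a little off and sometimes report something else, mostly with a low value. They report only what shows in the picture. A call takes as long as a camera call. They do not tell look-alikes from the thing itself.
- models.silhouettes(camera, query): "region" (384x512 bool, what is visible of it) and "box" ([centre column, centre row, width, height] in pixels, round what is visible of it).
- models.place_of(camera, query): "position" ([row, column] in pixels: a listed point, or the origin of a listed thing).
The state is a dict: "t": time; "q": joint angles; "joint_vel": joint speeds; "joint_torque": joint torques, N m; "eef_pos": TCP position; "tool_rot": TCP orientation; "contact_force": force on the tool from outside, world axes, zero at the start; "torque": the same for the moment, N m; "gripper_width": opening from 0.0 (shut) to 1.0 (fully open).
Only numpy, scipy, OpenCV 4.12 (cv2) and the standard library are available. Lean on these libraries where they do the work, as an engineer would, in place of code of your own. Each camera call takes 0.05 s, during which the arm holds its last target.

## Task

Turn the three modules over into the empty three-pocket tray for inspection of their pads: lay the empty tray face down on the full one on the inverter's deck and let go, slide the pair into the cradle until it clicks home, and crank the cradle over to its other stop. Then slide the pair back out onto the deck, clear of the cradle, and lift the upper tray off and lay it face down on the bench, so that all three modules lie pads up in the pockets of the tray left on the deck. Leave the shorter tray and everything else lying about where it is.

Things in the scene. Friction and masses are not known exactly. Their poses are not given: they have to be found in the camera images.
- inverter: Fixed hand-cranked tray inverter, long axis (y) across the robot's front. Origin: on the bench, under that axis, where deck meets cradle. y: along it towards the crank; x: across, away from the robot; z up. All mm below in this frame. Base plate x -46..46, y -190..250, 12 thick. Cradle turns about the line x 0, z 75. Bearing pillar 40 wide, y 216..242, 99 high.
- deck (a point): Middle of the top of the flat aluminium loading deck: z 58, x -46..46, y -195..0. At its cradle end two steel guides, 34 high, stand 64.6 apart at y -16..-8 and flare out to 76 at y -36; the trays pass between them. The deck's last 10 mm slope down 2 mm.
- rollers (a point): Mouth of the cradle (y 10), midway between two sprung steel rollers, 12 diameter, that stand in 2 mm past each side of the trays. A pair of trays pushed in along +y forces them apart (peak about 10 N); they click in behind the trays' rear ends. The same going out.
- tray_home (a point): Centre of the pair of trays when home (y 80.5): far ends at two stop lugs, y 146, rear ends at 15.5. Cradle: two channels facing each other, y 4..200, inside 64.6 wide and 34 high, floors level with the deck at both ends of the half turn. Flanges cover only the trays' side edges: the middle is open above and below, 51 wide, so closed fingers can travel along in it.
- hook_gap (a point): Middle of the empty space in the cradle behind the trays' far ends: y 146 to the back plate at y 200 (25 high above the axis), 51 wide, open from above. Closed fingers let down here can push both trays out along -y; they must reach below the axis (z 75), where the trays meet, to move both.
- cradle (a joint): Half turn of the cradle about the inverter's long axis, rad: 0 = start, crank towards the robot (-x); 3.14 = turned over, crank away from the robot (+x). It stops hard at both ends and goes over the top in between (the crank is straight up at 1.57). Friction about 0.25 N m holds it wherever it is left.
- crank_knob (a point): Middle of the crank's handgrip: a black round grip 20 mm thick and 46 mm long, parallel to the inverter's y, freely spinning on its own axis, 75 mm out from the cradle's axis, at y = 281 of the inverter. Taken from above with the fingers closing across the machine (the crank arm, 9 mm thick, is at y = 252).
- full_tray: Tray that holds the three modules at the start, pocket face up on the deck in front of the guides. The same three-pocket carrier tray: black plastic, 62 mm wide (own x), 130 mm long (own y), 16 mm thick; pockets at y -40, 0, 40, each 53 (x) by 35 (y) and 9 deep, floor 7 thick. Origin: centre of its underside; own z points out of the pocket face.
- empty_tray: Empty tray that is to receive the modules; at the start it lies pocket face down on the bench. The same three-pocket carrier tray: black plastic, 62 mm wide (own x), 130 mm long (own y), 16 mm thick; pockets at y -40, 0, 40, each 53 (x) by 35 (y) and 9 deep, floor 7 thick. Origin: centre of its underside; own z points out of the pocket face.
- short_tray: Bystander: a two-pocket tray, only 90 mm long, otherwise of the same make (62 wide, 16 thick), face down on the bench. It does not match.
- module0: Electronic module: green board 50 (x) by 32 (y) by 3 mm with brass pads underneath, and on it a steel shield can 46 by 28 by 10 mm; 13 mm high in all. Origin: centre of the board's pad side; own z points towards the can. At the start it lies in a pocket of the full tray, can up, and stands 4 mm above the tray's face, so that a second tray laid face down over it finds its place by the cans entering its pockets.
- module1: Electronic module: green board 50 (x) by 32 (y) by 3 mm with brass pads underneath, and on it a steel shield can 46 by 28 by 10 mm; 13 mm high in all. Origin: centre of the board's pad side; own z points towards the can. At the start it lies in a pocket of the full tray, can up, and stands 4 mm above the tray's face.
- module2: Electronic module: green board 50 (x) by 32 (y) by 3 mm with brass pads underneath, and on it a steel shield can 46 by 28 by 10 mm; 13 mm high in all. Origin: centre of the board's pad side; own z points towards the can. At the start it lies in a pocket of the full tray, can up, and stands 4 mm above the tray's face.
- loupe: Bystander: black eyepiece loupe, 38 mm diameter, 34 high. Origin: middle of its underside.
- tape: Bystander: roll of amber tape, 68 mm diameter, 19 high. Origin: middle of its underside.
- driver: Bystander: screwdriver, 170 mm long, lying. Origin: middle of its underside.
- cleaner: Bystander: white plastic bottle, 48 mm diameter, 110 high. Origin: middle of its underside.
- caliper: Bystander: steel and black caliper, 200 mm long, lying. Origin: middle of its underside.
- board: Bystander: loose green circuit board, 70 by 95 mm. Origin: middle of its underside.
Not all that is in view belongs to the job. What is shaped like the empty_tray but brown or purple is not meant.

How it is judged:
On the way, in this order (a step that is already met when the one before it is completed fails the run):
1. the empty tray lies face down on the full tray on the deck, ends and sides within 6 mm of it, and is let go (x of empty_tray in the frame of full_tray between -0.006 and 0.006 m and y of empty_tray in the frame of full_tray between -0.006 and 0.006 m and z of empty_tray in the frame of full_tray between 0.03 and 0.0335 m and z of full_tray in the frame of inverter between 0.055 and 0.061 m and angle between empty_tray's own z axis and vertical above 3.05 rad and contact force between the fingers and empty_tray below 0.2 N), for 0.2 s.
2. both trays are home in the level cradle, past the sprung rollers (y of each of full_tray, empty_tray in the frame of inverter above 0.078 m and value of joint cradle below 0.08 rad), for 0.2 s.
3. the cradle is cranked over to its other stop with both trays still home (value of joint cradle above 3.08 rad and y of each of full_tray, empty_tray in the frame of inverter above 0.075 m and angle between empty_tray's own z axis and vertical below 0.12 rad), for 0.2 s.
4. the pair is back on the deck, wholly out of the cradle (its near end at or before the deck's edge), still one on the other (y of each of full_tray, empty_tray in the frame of inverter below -0.062 m and z of full_tray in the frame of empty_tray between 0.028 and 0.036 m and z of empty_tray in the frame of inverter between 0.055 and 0.061 m), for 0.1 s.
At the end, for the whole second after the job is handed in: The once-empty tray lies face up on the deck, clear of the cradle (centre 60 to 170 mm before the deck's cradle end), all three modules pads up in its pockets, within 2.5 mm of full depth; the other tray lies flat, face down, on the bench; all at rest (z of empty_tray in the frame of inverter between 0.055 and 0.061 m and x of empty_tray in the frame of inverter between -0.03 and 0.03 m and y of empty_tray in the frame of inverter between -0.17 and -0.06 m and angle between empty_tray's own z axis and vertical below 0.06 rad and linear speed of each of empty_tray, module0, module1, module2, full_tray below 0.02 m/s and x of module0 in the frame of empty_tray between -0.0065 and 0.0065 m and z of module0 in the frame of empty_tray between 0.018 and 0.0225 m and y of module0 in the frame of empty_tray between -0.0465 and 0.0465 m and angle between each of module0, module1, module2's own z axis and vertical above 3.04 rad and x of module1 in the frame of empty_tray between -0.0065 and 0.0065 m and z of module1 in the frame of empty_tray between 0.018 and 0.0225 m and y of module1 in the frame of empty_tray between -0.0465 and 0.0465 m and x of module2 in the frame of empty_tray between -0.0065 and 0.0065 m and z of module2 in the frame of empty_tray between 0.018 and 0.0225 m and y of module2 in the frame of empty_tray between -0.0465 and 0.0465 m and height (world z) of full_tray between 0.0135 and 0.0185 m and angle between full_tray's own z axis and vertical above 3.05 rad); the robot touches nothing.
It fails at once if a bystander is moved more than 30 mm (distance of any of loupe, tape, driver, cleaner, caliper, board from where it was at the start of the episode above 0.03 m).
It fails at once if the short tray is moved more than 30 mm (distance of short_tray from where it was at the start of the episode above 0.03 m).
It fails at once if a module is spilled off the deck or cradle (z of any of module0, module1, module2 in the frame of inverter below 0.045 m).
It also fails if it takes over 72 s, if anything falls off the work surface, if the arm or the gripper's body presses on something with over 40 N, if the wrist force passes 120 N, or if a joint passes its speed limit or range.

## Working session

There is one attempt and no reset: what is moved stays moved. The work goes in short steps, Python scripts to look and compute and a tool call to move; the robot and the scene stay as the last step left them, time stands still between calls to the robot, and variables do not carry over. Pictures are saved under pics/ and viewed, and the job is handed in when it is done.

Besides the shell and the picture viewer there is one more tool, called after ">>>" by a JSON object that holds its "api" and its "payload". move_arm: Moves the arm, as the interface text tells. Its arguments: {"type":"object","properties":{"steps":{"type":"array"},"newtons":{"type":"number"}},"required":["steps"]}

```bash
mkdir -p pics; ls; cat > h.py <<'E'
import numpy as np, cv2
from station import status, cams, order, models
def cam(n):
    o=status.get_obs(); c=cams.read_camera(n)
    if 'T' not in c:
        from scipy.spatial.transform import Rotation as R
        q=o['tool_rot']; M=np.eye(4); M[:3,:3]=R.from_quat([q[1],q[2],q[3],q[0]]).as_matrix(); M[:3,3]=o['eef_pos']
        c['T']=M@c['T_tool_cam']
    return c
def save(c,f,s=1.5): cv2.imwrite('pics/'+f,cv2.resize(c['pixels'][:,:,::-1],None,fx=s,fy=s))
def ray(c,u,v):
    p=cv2.undistortPoints(np.array([[[u,v]]],float),np.array(c['mtx']),np.array(c['dist_coeffs']))[0,0]
    d=np.array(c['T'])[:3,:3]@np.array([p[0],p[1],1]); return np.array(c['T'])[:3,3],d/np.linalg.norm(d)
def atz(c,u,v,z):
    o,d=ray(c,u,v); return o+d*(z-o[2])/d[2]
def proj(c,P):
    T=np.linalg.inv(np.array(c['T'])); P=np.atleast_2d(P)
    return cv2.projectPoints((P@T[:3,:3].T+T[:3,3]),np.zeros(3),np.zeros(3),np.array(c['mtx']),np.array(c['dist_coeffs']))[0][:,0]
def tri(*L):
    A=np.zeros((3,3));b=np.zeros(3)
    for o,d in L:
        M=np.eye(3)-np.outer(d,d);A+=M;b+=M@o
    x=np.linalg.solve(A,b); return x,[np.linalg.norm((np.eye(3)-np.outer(d,d))@(x-o)) for o,d in L]
E
python3 - <<'E'
from h import *
print(status.get_obs())
for n in ['scene','top','wrist']:
    c=cam(n); save(c,n+'0.png'); print(n,np.round(c['T'],3).tolist(),np.round(c['mtx'],0).tolist())
    for q in ['inverter','deck','rollers','tray_home','hook_gap','crank_knob','full_tray','empty_tray','short_tray','module0','loupe','tape','driver','cleaner','caliper','board']:
        try: print(q,[(round(float(r['score']),2),np.round(r['position']).tolist()) for r in models.place_of(n,q)][:4])
        except Exception as e: print(q,e)
print(status.get_obs()['t'])
E
```

```text
pics
{'t': 0.0, 'q': array([ 1.23591888,  0.47777915,  0.02234351,  1.55646164, -0.01150226,
        1.10934224, -0.08309822]), 'joint_vel': array([ 0.00150827,  0.0001199 ,  0.00048306, -0.00059659,  0.00072147,
       -0.00013125,  0.00075812]), 'joint_torque': array([-5.88177736e-04, -5.96454656e+01,  1.60799492e+00, -2.81204689e+01,
        1.25565694e-02,  9.27569607e-03, -7.05232225e-06]), 'eef_pos': array([ 0.15162475, -0.65717059,  0.25533552]), 'tool_rot': array([-9.14741113e-04,  9.93576882e-01,  1.13155255e-01, -1.73661752e-04]), 'contact_force': array([-0.41132688, -0.3528456 ,  0.56739524]), 'torque': array([-0.0076808 ,  0.019886  , -0.01101021]), 'gripper_width': 1.0003352704408703}
scene [[-0.488, 0.443, -0.752, 1.412], [0.873, 0.25, -0.418, 0.475], [0.003, -0.861, -0.509, 0.693], [0.0, 0.0, 0.0, 1.0]] [[387.0, 0.0, 258.0], [0.0, 387.0, 197.0], [0.0, 0.0, 1.0]]
inverter [(0.66, [224.0, 247.0])]
deck [(0.85, [204.0, 220.0]), (0.54, [276.0, 388.0])]
rollers [(0.8, [208.0, 250.0])]
tray_home [(0.97, [213.0, 273.0]), (0.24, [220.0, 344.0]), (0.23, [192.0, 146.0])]
hook_ga
[... 1325 characters left out ...]
0.84, [174.0, 300.0]), (0.69, [172.0, 284.0]), (0.62, [172.0, 317.0])]
loupe []
tape [(0.74, [205.0, 143.0]), (0.65, [110.0, 321.0]), (0.51, [218.0, 396.0])]
driver [(0.88, [122.0, 234.0]), (0.18, [174.0, 188.0])]
cleaner [(0.88, [110.0, 319.0]), (0.3, [174.0, 318.0])]
caliper [(0.61, [176.0, 95.0])]
board [(0.92, [175.0, 407.0])]
wrist [[0.224, -0.925, -0.306, 0.23], [-0.975, -0.213, -0.07, -0.639], [-0.0, 0.314, -0.949, 0.375], [0.0, 0.0, 0.0, 1.0]] [[288.0, 0.0, 257.0], [0.0, 288.0, 190.0], [0.0, 0.0, 1.0]]
inverter []
deck []
rollers []
tray_home []
hook_gap []
crank_knob []
full_tray []
empty_tray []
short_tray []
module0 []
loupe []
tape []
driver []
cleaner []
caliper []
board []
2.55
```

View pictures.

View pics/top0.png

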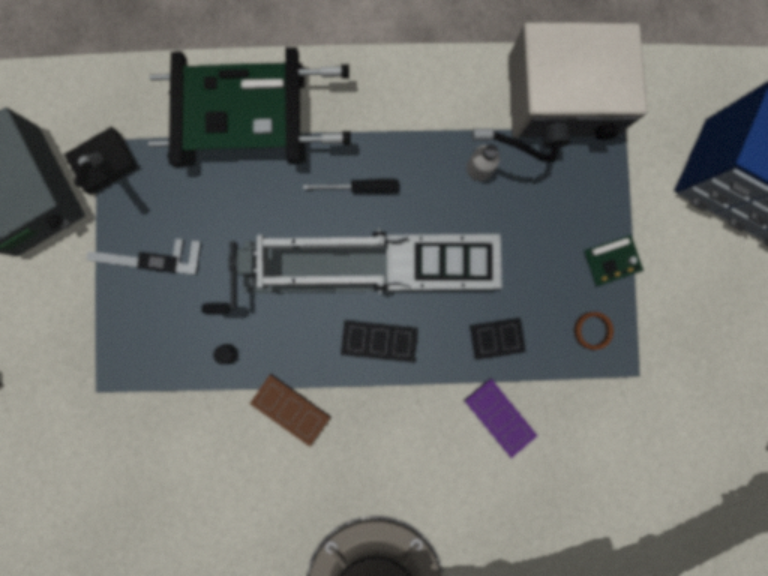

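View pics/scene0.png

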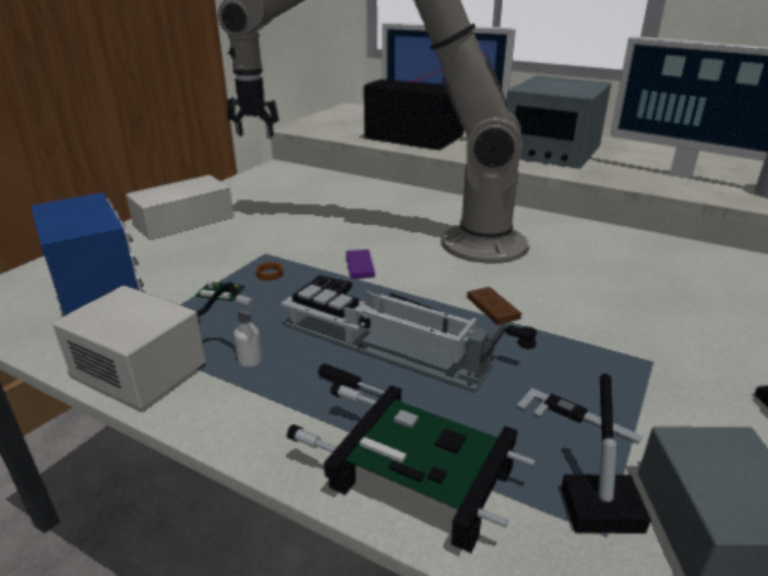

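View pics/wrist0.png

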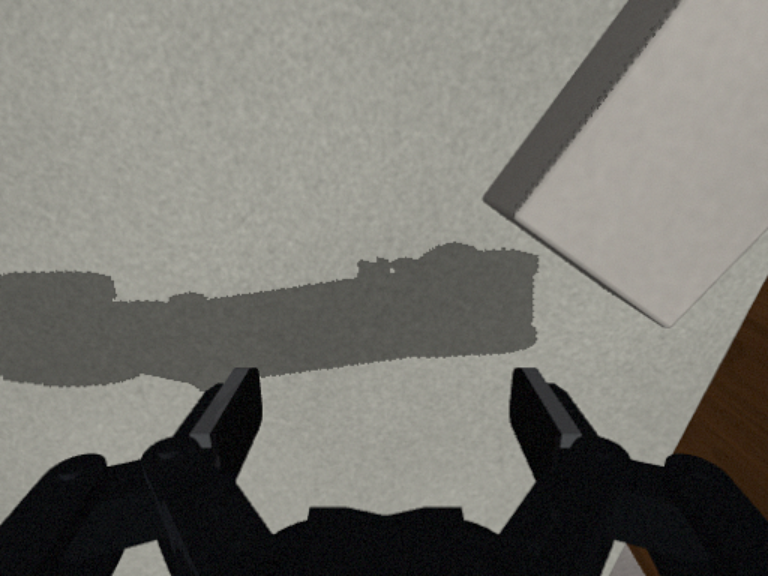

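```bash
python3 - <<'E'
from h import *
c=cam('top'); np.save('top0.npy',c,allow_pickle=True)
s=cam('scene'); np.save('scene0.npy',s,allow_pickle=True)
im=c['pixels']
cv2.imwrite('pics/topA.png',cv2.resize(im[130:250,90:350,::-1],None,fx=3,fy=3,interpolation=cv2.INTER_CUBIC))
g=im.astype(int).sum(2)
for n in ['full_tray','empty_tray','short_tray','crank_knob']:
    for r in models.silhouettes('top',n)[:3]:
        m=r['region'].astype(np.uint8); 
        cn=max(cv2.findContours(m,0,1)[0],key=cv2.contourArea); (cx,cy),wh,a=cv2.minAreaRect(cn)
        z={'full_tray':.074,'empty_tray':.016,'short_tray':.016,'crank_knob':.085}[n]
        bx=cv2.boxPoints(((cx,cy),wh,a)); W=np.array([atz(c,u,v,z)[:2] for u,v in bx])
        print(n,round(r['score'],2),(round(cx),round(cy)),'ctr',W.mean(0).round(4),'sides',np.linalg.norm(W[1]-W[0]).round(3),np.linalg.norm(W[2]-W[1]).round(3),'ang',np.degrees(np.arctan2(*(W[1]-W[0])[::-1])).round(1))
E
```

```text
full_tray 0.59 (310, 173) ctr [ 0.5625 -0.1649] sides 0.091 0.06 ang -91.3
full_tray 0.4 (396, 220) ctr [ 0.4403 -0.377 ] sides 0.065 0.058 ang -91.7
empty_tray 0.94 (193, 273) ctr [0.3149 0.1394] sides 0.067 0.133 ang -37.1
empty_tray 0.72 (252, 227) ctr [ 0.4312 -0.0183] sides 0.062 0.13 ang -7.4
empty_tray 0.63 (333, 278) ctr [ 0.2906 -0.2269] sides 0.066 0.135 ang -53.1
short_tray 0.8 (331, 225) ctr [ 0.4292 -0.226 ] sides 0.094 0.064 ang -83.6
short_tray 0.71 (249, 124) ctr [ 0.7026 -0.0165] sides 0.085 0.024 ang -91.3
crank_knob 0.72 (143, 204) ctr [0.4946 0.2482] sides 0.044 0.017 ang -91.5
```

View pics/topA.png

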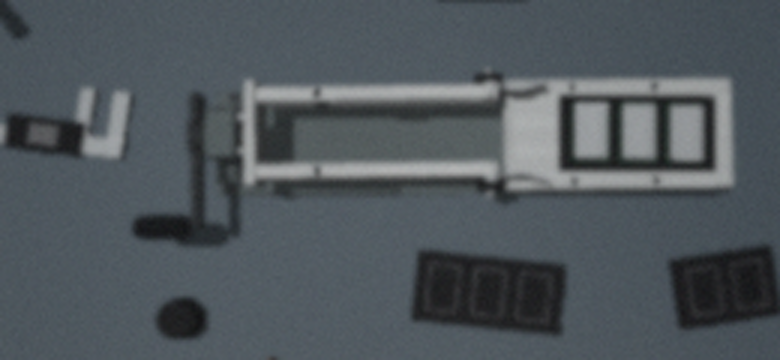

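>>> {"api": "move_arm", "payload": {"steps": [1,2.2,3.74,0,0,0,4.8,1,2.2,3.74,0,0,0,4.8,1,2.2,3.74,0,0,0,4.8,1,2.2,3.74,0,0,0,4.8,1,2.2,3.74,0,0,0,4.8,1,2.2,3.74,0,0,0,4.8,1,2.2,3.74,0,0,0,4.8,1,2.2,3.74,0,0,0,4.8]}}

```text
t: 3.65
eef_pos: [0.3285, -0.357, 0.2566]
tool_rot: [0.0, 0.9, 0.435, 0.0]
contact_force: [0.8, 0.1, -0.3]
gripper_width: 1.004
```

>>> {"api": "move_arm", "payload": {"steps": [1,2.2,3.74,0,0,0,4.8,1,2.2,3.74,0,0,0,4.8,1,2.2,3.74,0,0,0,4.8,1,2.2,3.74,0,0,0,4.8,1,2.2,3.74,0,0,0,4.8,1,2.2,3.74,0,0,0,4.8,1,2.2,3.74,0,0,0,4.8,1,2.2,3.74,0,0,0,4.8]}}

```text
t: 4.45
eef_pos: [0.5046, -0.0579, 0.2567]
tool_rot: [0.0, 0.707, 0.707, 0.0]
contact_force: [1.6, 0.4, 0.3]
gripper_width: 1.002
```

```bash
python3 - <<'E'
from h import *
o=status.get_obs(); print(o['t'],o['eef_pos'],o['tool_rot'],o['q'])
c=cam('wrist'); np.save('w1.npy',c,allow_pickle=True); save(c,'w1.png')
E
```

```text
4.45 [ 0.50455357 -0.05790258  0.25666432] [4.32677702e-04 7.07335361e-01 7.06877978e-01 1.56190326e-04] [ 0.48994148  0.25293718 -0.5796106   1.9178737   0.16249926  1.0158879
 -0.16164785]
```

View pics/w1.png

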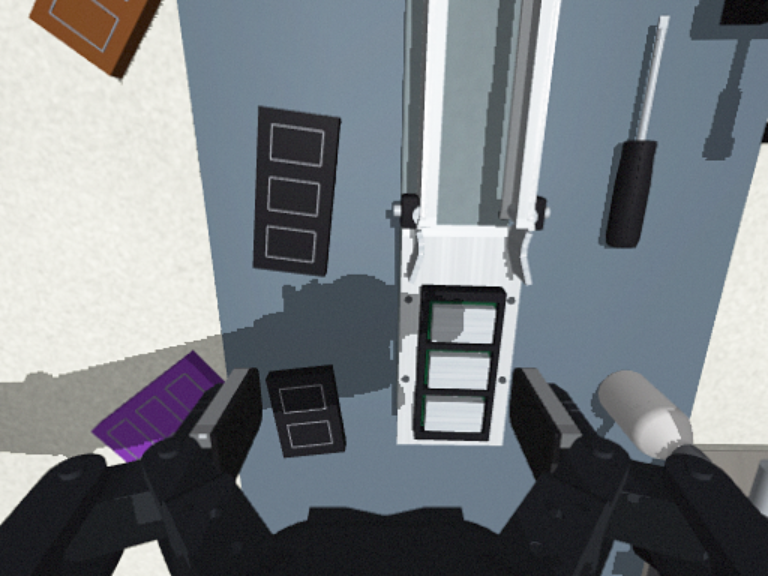

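```bash
python3 - <<'E'
from h import *
c=np.load('w1.npy',allow_pickle=True).item(); im=c['pixels'][:,:,::-1]
a=cv2.resize(im[60:195,160:240],None,fx=4,fy=4,interpolation=cv2.INTER_CUBIC)
b=cv2.resize(im[165:300,260:360],None,fx=4,fy=4,interpolation=cv2.INTER_CUBIC)
cv2.imwrite('pics/w1ab.png',np.hstack([a,b]))
E
```

```text
(no output)
```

View pics/w1ab.png

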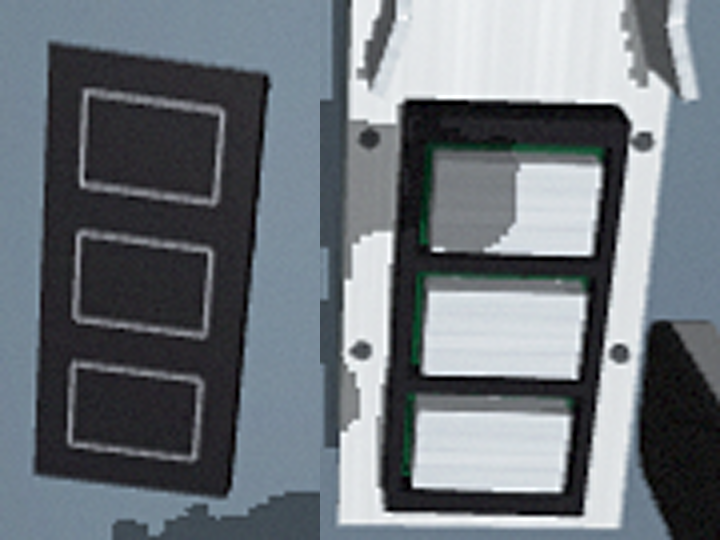

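```bash
cat >> h.py <<'E'
from scipy.optimize import minimize
def boxpts(x,y,th,z0,z1,w,l):
    c,s=np.cos(th),np.sin(th); P=[]
    for z in(z0,z1):
        for a,b in((-1,-1),(1,-1),(1,1),(-1,1)):
            X,Y=a*w/2,b*l/2; P.append([x+c*X-s*Y,y+s*X+c*Y,z])
    return np.array(P)
def fitbox(c,mask,p0,z0,z1,w=.062,l=.130):
    S=4
    M=cv2.resize(mask.astype(np.uint8)*255,None,fx=S,fy=S,interpolation=cv2.INTER_LINEAR)>127
    def f(p):
        q=cv2.convexHull(((proj(c,boxpts(p[0],p[1],p[2]/10,z0,z1,w,l))+.5)*S-.5).astype(np.float32))
        R=np.zeros(M.shape,np.uint8); cv2.fillConvexPoly(R,np.round(q*16).astype(np.int32),1,shift=4)
        return (R.astype(bool)^M).sum()/M.sum()
    r=minimize(f,[p0[0],p0[1],p0[2]*10],method='Nelder-Mead',options=dict(initial_simplex=np.array([p0[0],p0[1],p0[2]*10])+np.array([[0,0,0],[.01,0,0],[0,.01,0],[0,0,.5]]),xatol=1e-5,fatol=1e-6))
    return r.x*[1,1,.1],r.fun
def darkmask(c,p0,z0,z1,thr=60,w=.062,l=.130,marg=.012):
    im=c['pixels'].max(2)
    q=proj(c,boxpts(p0[0],p0[1],p0[2],z0,z1,w+2*marg,l+2*marg)); R=np.zeros(im.shape,np.uint8)
    cv2.fillConvexPoly(R,cv2.convexHull(np.round(q).astype(np.int32)),1)
    m=((im<thr)&(R>0)).astype(np.uint8)
    n,lab,st,_=cv2.connectedComponentsWithStats(m); k=1+np.argmax(st[1:,4]); m=(lab==k).astype(np.uint8)
    H=np.zeros_like(m); cv2.fillConvexPoly(H,cv2.convexHull(np.vstack([x.reshape(-1,2) for x in cv2.findContours(m,0,1)[0]])),1)
    return H.astype(bool)
E
python3 - <<'E'
from h import *
c=np.load('w1.npy',allow_pickle=True).item()
print(np.round(c['T'],3))
L=[[(84,90),(222,107),(216,205),(80,186)],[(78,230),(212,247),(208,337),(74,321)],[(72,362),(203,379),(197,461),(68,444)]]
C=[]
for r in L:
    W=np.array([atz(c,160+(u-1.5)/4,60+(v-1.5)/4,.016) for u,v in r]); C.append(W.mean(0)[:2]); print('pocket',C[-1].round(4),np.linalg.norm(np.diff(W,axis=0),axis=1).round(4))
d=C[0]-C[2]; print('ctr',np.mean(C,0),'len',np.linalg.norm(d),'yaw',np.degrees(np.arctan2(-d[0],d[1])))
p0=[.431,-.018,np.radians(-7.4)]
m=darkmask(c,p0,0,.016,thr=75); print(m.sum(),fitbox(c,m,p0,0,.016))
W=np.array([atz(c,260+(u-1.5)/4,165+(v-1.5)/4,.074) for u,v in[(383,510),(580,515)]]);print('full bottom corners',W.round(4))
W=np.array([atz(c,260+(u-1.5)/4,165+(v-1.5)/4,.058) for u,v in[(338,522),(620,525)]]);print('deck corners',W.round(4))
p0=[.563,-.145,0]
m=darkmask(c,p0,.058,.074,thr=75); print(m.sum(),fitbox(c,m,p0,.058,.074))
cv2.imwrite('pics/m.png',m*255)
E
```

```text
[[ 1.    -0.002  0.     0.505]
 [-0.001 -0.95  -0.314  0.023]
 [ 0.001  0.314 -0.95   0.375]
 [ 0.     0.     0.     1.   ]]
pocket [0.4345 0.0215] [0.0402 0.0278 0.0407]
pocket [ 0.4295 -0.0183] [0.0405 0.0274 0.0415]
pocket [ 0.4243 -0.0582] [0.0411 0.0269 0.0414]
ctr [ 0.42944705 -0.01834834] len 0.08039258222172477 yaw -7.3507564953035445
5727 (array([ 0.42952259, -0.01842792, -0.1336634 ]), np.float64(0.017112672982057885))
full bottom corners [[ 0.627  -0.2096  0.074 ]
 [ 0.688  -0.2112  0.074 ]]
deck corners [[ 0.6192 -0.2267  0.058 ]
 [ 0.7113 -0.2275  0.058 ]]
5687 (array([ 0.56074007, -0.14618458, -0.03081708]), np.float64(0.015287730250142876))[ WARN:0@2.562] global loadsave.cpp:1063 imwrite_ Unsupported depth image for selected encoder is fallbacked to CV_8U.
```

```bash
python3 - <<'E'
from h import *
c=np.load('w1.npy',allow_pickle=True).item()
f=lambda u,v,z:atz(c,260+(u-1.5)/4,165+(v-1.5)/4,z)[:2].round(4)
print('deck',f(18,522,.058),f(300,525,.058),'left up',f(27,10,.058),'right',f(343,140,.058))
print('tray',f(63,510,.074),f(260,515,.074))
im=c['pixels'][:,:,::-1]
a=cv2.resize(im[130:300,255:375],None,fx=5,fy=5,interpolation=cv2.INTER_CUBIC)[:595]
b=cv2.resize(im[0:160,255:400],None,fx=4,fy=4,interpolation=cv2.INTER_CUBIC)[:595]
cv2.imwrite('pics/w1c.png',a);cv2.imwrite('pics/w1d.png',b)
E
```

```text
deck [ 0.5142 -0.2267] [ 0.6069 -0.2279] left up [ 0.5156 -0.054 ] right [ 0.6084 -0.0932]
tray [ 0.5277 -0.2097] [ 0.589  -0.2115]
```

View pics/w1c.png

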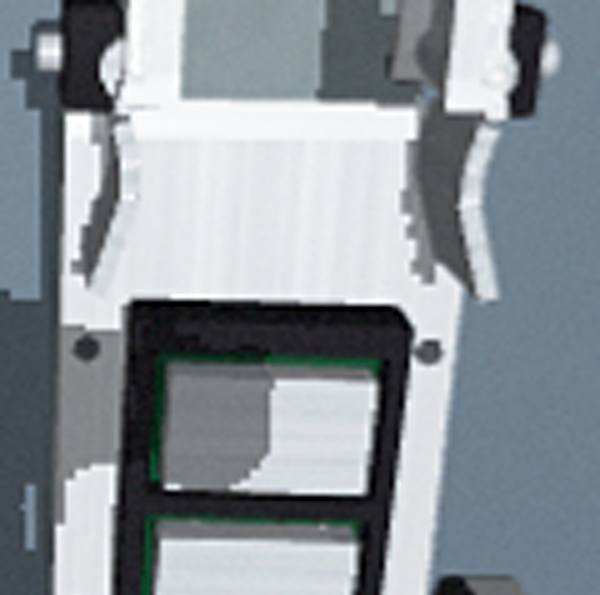

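>>> {"api": "move_arm", "payload": {"steps": [1,-1.88,0.99,-3.4,0,0,-1.9,1,-1.88,0.99,-3.4,0,0,-1.9,1,-1.88,0.99,-3.4,0,0,-1.9,1,-1.88,0.99,-3.4,0,0,-1.9,1,0,0,0,0,0,0,1,0,0,0,0,0,0]}}

```text
t: 5.1
eef_pos: [0.4285, -0.0198, 0.1203]
tool_rot: [-0.0, 0.753, 0.658, -0.0]
contact_force: [1.4, 0.6, 0.1]
gripper_width: 0.999
```

```bash
python3 - <<'E'
from h import *
o=status.get_obs(); print(o['t'],o['eef_pos'],o['q'])
c=cam('wrist'); np.save('w2.npy',c,allow_pickle=True); save(c,'w2.png')
p0=[.4295,-.0184,-.133]
m=darkmask(c,p0,0,.016,thr=75); print(m.sum(),fitbox(c,m,p0,0,.016))
p0=[.5607,-.1462,-.031]
m=darkmask(c,p0,.058,.074,thr=75); print(m.sum(),fitbox(c,m,p0,.058,.074))
E
```

```text
5.1 [ 0.42851515 -0.01976938  0.12030553] [ 0.37177806  0.32904971 -0.54077961  2.21155011  0.27301903  0.66428311
 -0.49749686]
11868 (array([ 0.42946129, -0.01877363, -0.12985502]), np.float64(0.023351098565439952))
13283 (array([ 0.560445  , -0.14668339, -0.02495124]), np.float64(0.1744437177393931))
```

View pics/w2.png

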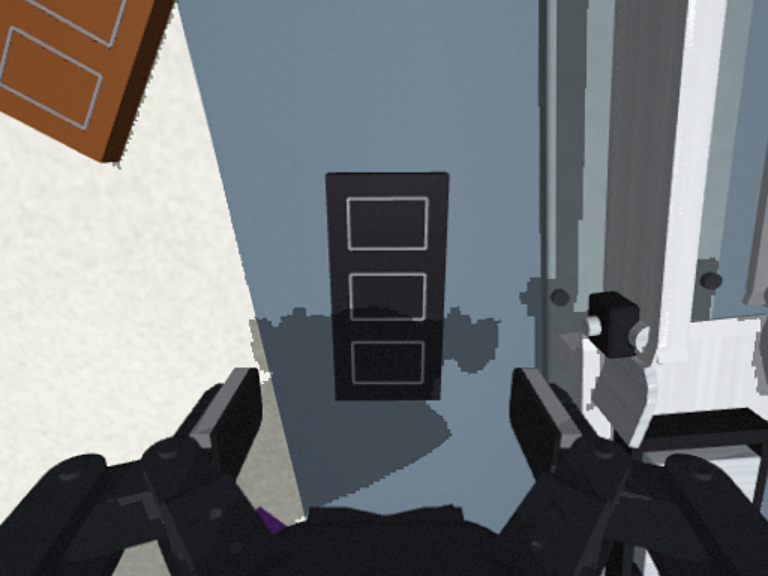

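>>> {"api": "move_arm", "payload": {"steps": [1,0.05,0.05,-3.0,0,0,0.2,1,0.05,0.05,-3.0,0,0,0,1,0,0,-2.5,0,0,0,1,0,0,-1.1,0,0,0,1,0,0,0,0,0,0]}}

```text
t: 5.65
eef_pos: [0.4304, -0.0189, 0.0241]
tool_rot: [0.0, 0.753, 0.659, -0.0]
contact_force: [0.0, 0.2, 0.4]
gripper_width: 1.002
```

>>> {"api": "move_arm", "payload": {"newtons": 30, "steps": [-1,0,0,0,0,0,0,-1,0,0,0,0,0,0,-1,0,0,0,0,0,0,-1,0,0,0,0,0,0]}}

```text
t: 6.05
eef_pos: [0.4308, -0.0188, 0.0257]
tool_rot: [0.001, 0.753, 0.659, 0.001]
contact_force: [-0.9, 0.0, 7.5]
gripper_width: 0.716
```

>>> {"api": "move_arm", "payload": {"newtons": 30, "steps": [1,0,0,0,0,0,0,1,0,0,0.5,0,0,0,-1,0,0,0,0,0,0,-1,0,0,0,0,0,0,-1,0,0,0,0,0,0,-1,0,0,0,0,0,0]}}

```text
t: 6.65
eef_pos: [0.4299, -0.0188, 0.0299]
tool_rot: [0.0, 0.752, 0.659, 0.0]
contact_force: [-2.6, 0.2, 11.7]
gripper_width: 0.716
```

>>> {"api": "move_arm", "payload": {"steps": [-1,0,0,2,0,0,0,-1,0,0,5,0,0,0,-1,0,0,5,0,0,0,-1,3.27,-3.19,0,0,0,1.46,-1,3.27,-3.19,0,0,0,1.46,-1,3.27,-3.19,0,0,0,1.46,-1,3.27,-3.19,0,0,0,1.46,-1,0,0,0,0,0,0]}}

```text
t: 7.45
eef_pos: [0.5635, -0.1522, 0.1489]
tool_rot: [0.002, 0.72, 0.694, 0.0]
contact_force: [-1.1, 0.0, -0.8]
gripper_width: 0.71
```

```bash
python3 - <<'E'
from h import *
o=status.get_obs(); print(o['t'],o['eef_pos'],o['tool_rot'],o['gripper_width'],o['contact_force'])
c=cam('wrist'); np.save('w3.npy',c,allow_pickle=True); save(c,'w3.png')
c=cam('scene'); np.save('s3.npy',c,allow_pickle=True); cv2.imwrite('pics/s3.png',cv2.resize(c['pixels'][80:280,120:380,::-1],None,fx=3,fy=3,interpolation=cv2.INTER_CUBIC))
E
```

```text
7.45 [ 0.56350183 -0.1522086   0.14893714] [1.56770381e-03 7.20229987e-01 6.93733485e-01 4.00210301e-04] 0.7102527913180505 [-1.07508883  0.00928949 -0.84718428]
```

View pics/w3.png

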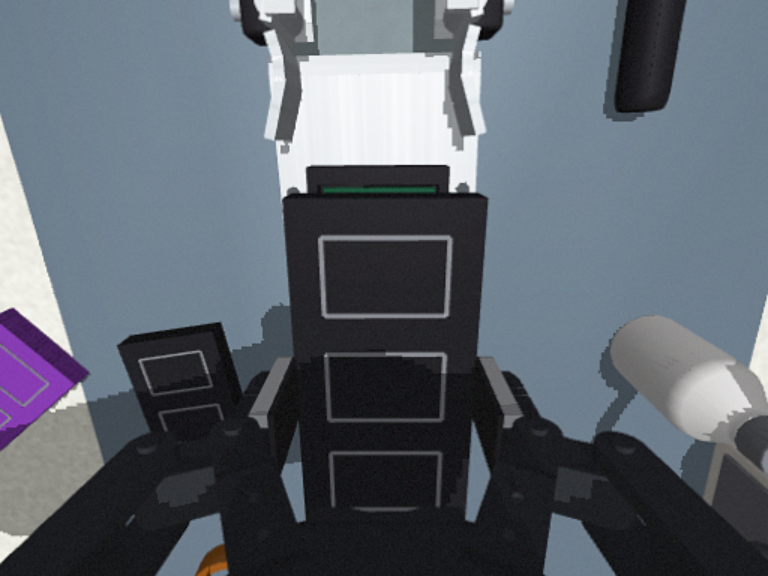

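View pics/s3.png

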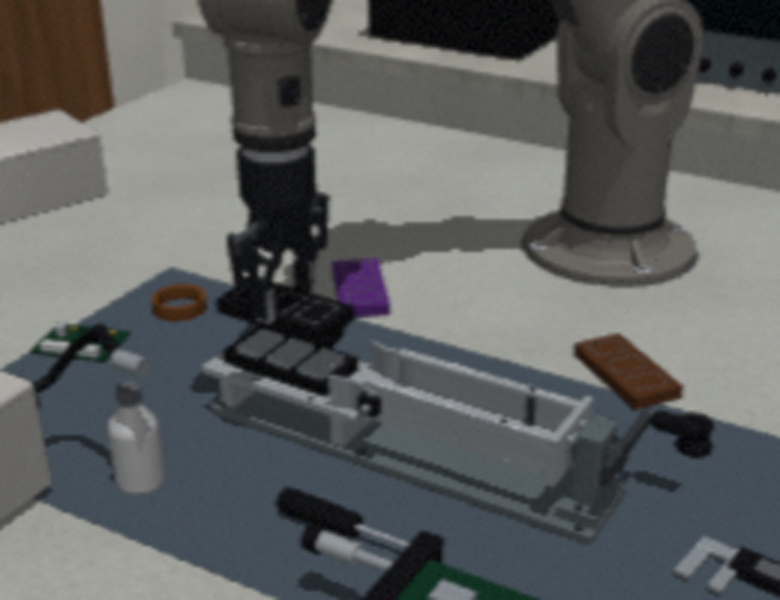

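>>> {"api": "move_arm", "payload": {"steps": [-1,0,0,0,0,0,0,-1,0,0,0,0,0,0]}}

```text
t: 7.75
eef_pos: [0.5595, -0.145, 0.1492]
tool_rot: [-0.0, 0.717, 0.697, -0.0]
contact_force: [-0.0, 0.6, -0.8]
gripper_width: 0.711
```

```bash
python3 - <<'E'
from h import *
o=status.get_obs(); print(o['t'],o['eef_pos'],o['tool_rot'],o['gripper_width'],o['contact_force'],np.abs(o['joint_vel']).max())
c=cam('wrist'); np.save('w3.npy',c,allow_pickle=True)
im=c['pixels'][:,:,::-1]
cv2.imwrite('pics/w3b.png',cv2.resize(im[100:345,180:335],None,fx=5,fy=5,interpolation=cv2.INTER_CUBIC)[:600])
E
```

```text
7.75 [ 0.55950079 -0.1450186   0.14919992] [-4.25547428e-04  7.17283459e-01  6.96781319e-01 -2.29601589e-04] 0.7112730227781867 [-0.00324203  0.58574338 -0.78231208] 0.003868615868315289
```

View pics/w3b.png

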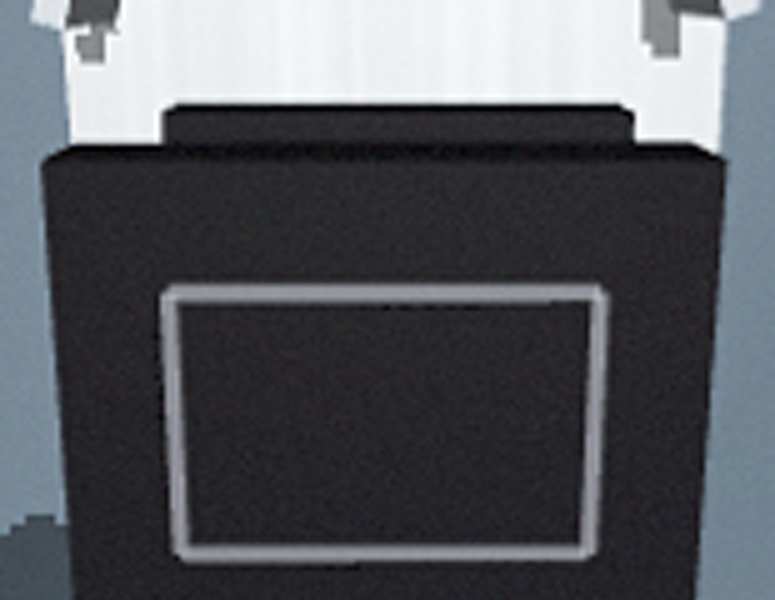

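```bash
python3 - <<'E'
from h import *
c=np.load('w3.npy',allow_pickle=True).item()
f=lambda u,v,z:atz(c,180+(u-2)/5,100+(v-2)/5,z)[:2]
zt=c['T'][2,3]-.1187-.0299+.016; print(zt)
z=.1492-.0299+.016
A,B=f(42,160,z),f(725,160,z); print('held end',A.round(4),B.round(4),'mid',((A+B)/2).round(4),np.linalg.norm(A-B))
W=np.array([f(*p,z) for p in[(170,293),(600,293),(590,553),(182,553)]]); print('pocket ctr',W.mean(0).round(4))
C=[]
for r in [[(170,293),(600,293),(590,553),(182,553)]]: pass
A,B=f(163,113,.074),f(633,113,.074); print('full end top',A.round(4),B.round(4),((A+B)/2).round(4),np.linalg.norm(A-B))
A,B=f(168,104,.058),f(626,104,.058); print('full end bot',A.round(4),B.round(4),((A+B)/2).round(4),np.linalg.norm(A-B))
E
```

```text
0.13534359922452344
held end [ 0.5303 -0.0787] [ 0.5922 -0.0806] mid [ 0.5612 -0.0796] 0.06193419066505605
pocket ctr [ 0.5606 -0.105 ]
full end top [ 0.5321 -0.0799] [ 0.5938 -0.0818] [ 0.5629 -0.0808] 0.06170666934380057
full end bot [ 0.5304 -0.08  ] [ 0.5954 -0.082 ] [ 0.5629 -0.081 ] 0.06496657617885046
```

>>> {"api": "move_arm", "payload": {"steps": [-1,0.14,-0.13,-2.0,0,0,0,-1,0,0,-1.5,0,0,0,-1,0,0,-0.4,0,0,0,-1,0,0,0,0,0,0,-1,0,0,0,0,0,0]}}

```text
t: 8.3
eef_pos: [0.562, -0.1474, 0.1107]
tool_rot: [0.0, 0.718, 0.696, 0.0]
contact_force: [0.3, 1.1, -0.8]
gripper_width: 0.714
```

>>> {"api": "move_arm", "payload": {"steps": [-1,0,0,-0.2,0,0,0,-1,0,0,-0.2,0,0,0,-1,0,0,-0.1,0,0,0,-1,0,0,-0.1,0,0,0,-1,0,0,0,0,0,0]}}

```text
t: 8.8
eef_pos: [0.5618, -0.1476, 0.1042]
tool_rot: [-0.0, 0.718, 0.696, 0.0]
contact_force: [0.4, -0.1, -0.0]
gripper_width: 0.712
```

```bash
python3 - <<'E'
from h import *
c=cam('scene'); cv2.imwrite('pics/s4.png',cv2.resize(c['pixels'][150:250,170:300,::-1],None,fx=6,fy=6,interpolation=cv2.INTER_CUBIC))
c=cam('wrist'); np.save('w4.npy',c,allow_pickle=True);save(c,'w4.png')
E
```

View pics/s4.png

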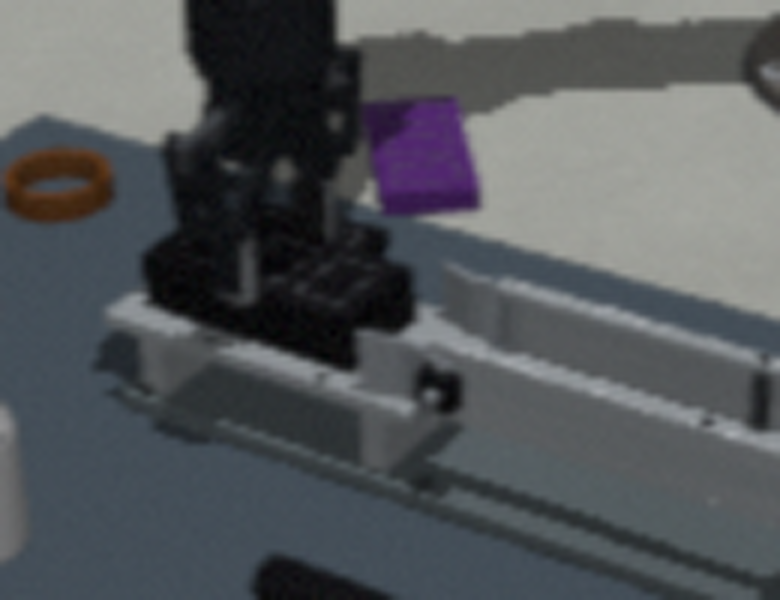

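View pics/w4.png

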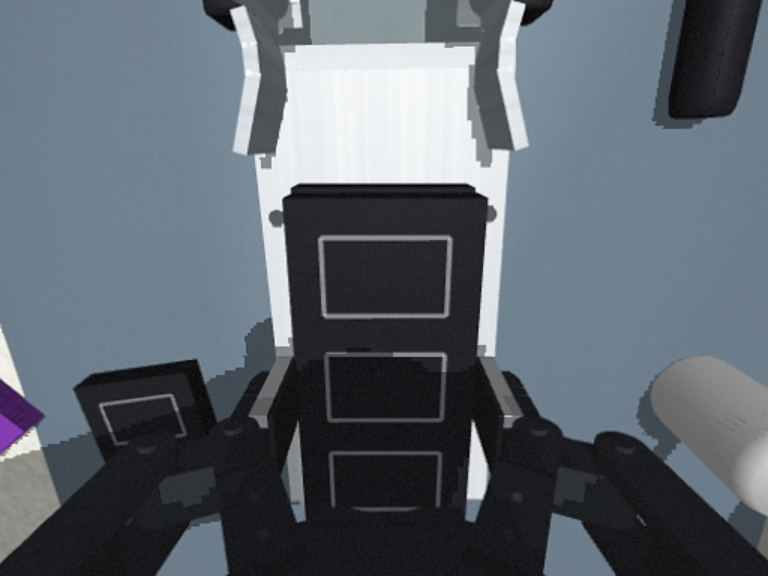

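>>> {"api": "move_arm", "payload": {"steps": [-1,0,0.1,-0.1,0,0,0,-1,0,0,-0.1,0,0,0,-1,0,0,0,0,0,0]}}

```text
t: 9.2
eef_pos: [0.5619, -0.1475, 0.104]
tool_rot: [0.001, 0.718, 0.696, -0.001]
contact_force: [-6.7, -1.8, 14.1]
gripper_width: 0.712
```

>>> {"api": "move_arm", "payload": {"steps": [0.8,0,0,0.1,0,0,0,1,0,0,0,0,0,0,1,0,0,0,0,0,0,1,0,0,0,0,0,0,1,0,0,2,0,0,0,1,0,0,4,0,0,0,1,0,0,4,0,0,0,1,0,0,0,0,0,0]}}

```text
t: 10.0
eef_pos: [0.5652, -0.1466, 0.2087]
tool_rot: [0.004, 0.718, 0.696, 0.003]
contact_force: [0.4, 0.3, 0.2]
gripper_width: 0.998
```

```bash
python3 - <<'E'
from h import *
print(status.get_obs()['eef_pos'],status.get_obs()['tool_rot'])
c=cam('scene'); cv2.imwrite('pics/s5.png',cv2.resize(c['pixels'][150:250,170:300,::-1],None,fx=6,fy=6,interpolation=cv2.INTER_CUBIC))
c=cam('wrist'); np.save('w5.npy',c,allow_pickle=True);save(c,'w5.png')
E
```

```text
[ 0.56518143 -0.14663656  0.2087465 ] [0.00392279 0.71788221 0.69614836 0.00268527]
```

View pics/s5.png

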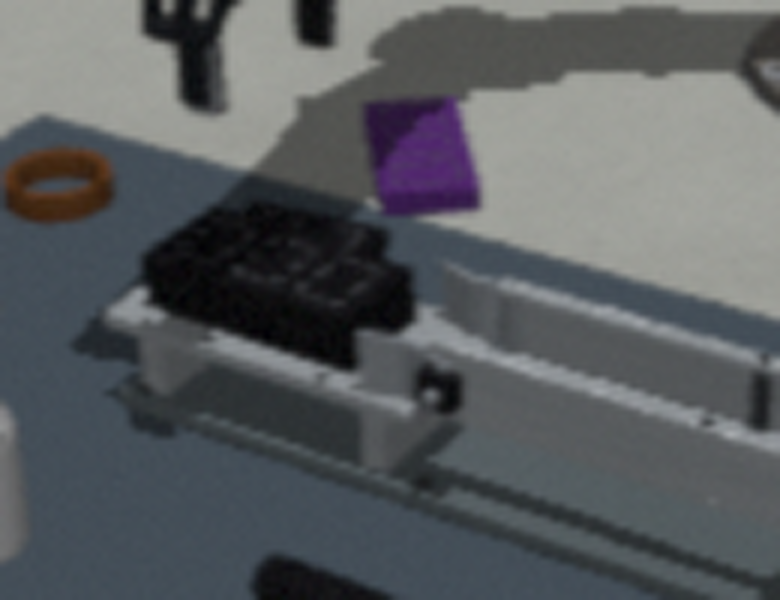

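View pics/w5.png

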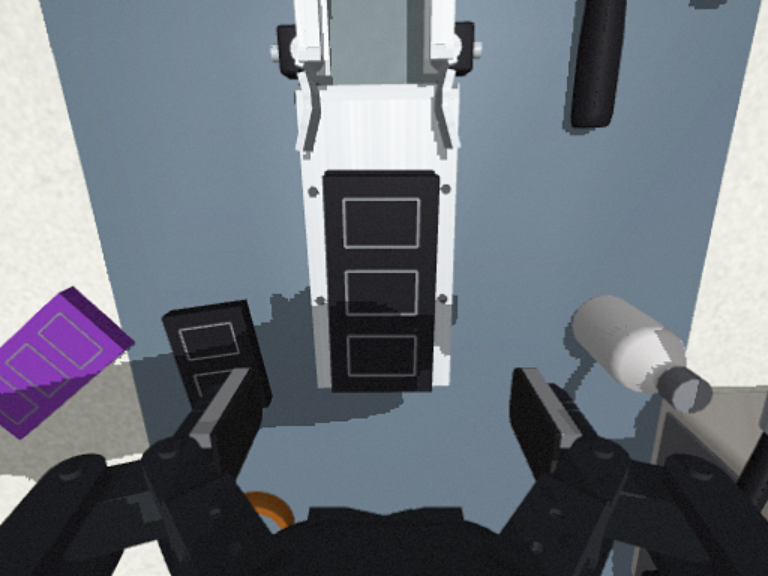

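```bash
python3 - <<'E'
from h import *
c=np.load('w5.npy',allow_pickle=True).item()
cv2.imwrite('pics/w5b.png',cv2.resize(c['pixels'][105:265,195:315,::-1],None,fx=5,fy=5,interpolation=cv2.INTER_CUBIC)[:,:600][:800])
p0=[.562,-.147,-.029]
m=darkmask(c,p0,.058,.090,thr=75); print(m.sum(),fitbox(c,m,p0,.058,.090))
print(status.get_obs()['t'],status.get_obs()['eef_pos'])
E
```

```text
10819 (array([ 0.5617653 , -0.14675542, -0.03276303]), np.float64(0.016008087810514153))
10.1 [ 0.56221299 -0.14673657  0.20403205]
```

View pics/w5b.png

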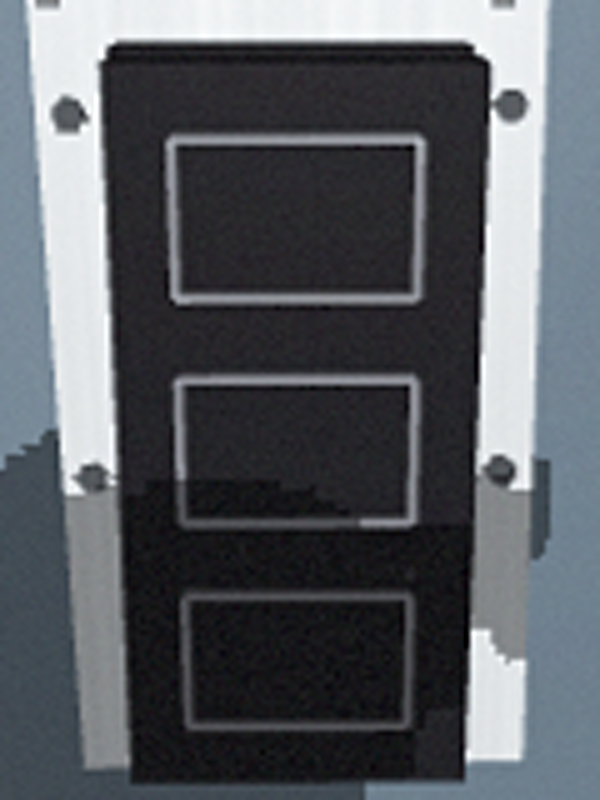

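>>> {"api": "move_arm", "payload": {"newtons": 40, "steps": [-1,-0.06,-3.5,0,0,0,0.6,-1,-0.06,-3.5,0,0,0,0.6,-1,-0.05,-3.6,0,0,0,0,-1,0,0,-4,0,0,0,-1,0,0,-4,0,0,0,-1,0,0,-3.5,0,0,0,-1,0,0,0,0,0,0,-1,0,0,0,0,0,0]}}

```text
t: 10.9
eef_pos: [0.5594, -0.2521, 0.0874]
tool_rot: [-0.001, 0.71, 0.704, -0.0]
contact_force: [-0.3, -0.3, 0.3]
gripper_width: 0.002
```

>>> {"api": "move_arm", "payload": {"steps": [-1,0.08,2.2,0,0,0,0,-1,0.01,0.6,0,0,0,0,-1,0.01,1,0,0,0,0,-1,0.02,1.5,0,0,0,0,-1,0.02,1.5,0,0,0,0,-1,0.02,1.5,0,0,0,0,-1,0.02,1.5,0,0,0,0,-1,0.02,1.5,0,0,0,0]}}

```text
t: 11.7
eef_pos: [0.5633, -0.1451, 0.0902]
tool_rot: [0.004, 0.712, 0.702, -0.001]
contact_force: [0.4, -13.5, 4.4]
gripper_width: 0.001
```

```bash
python3 - <<'E'
from h import *
o=status.get_obs();print(o['eef_pos'],o['contact_force'])
c=cam('wrist'); np.save('w6.npy',c,allow_pickle=True);save(c,'w6.png')
E
```

```text
[ 0.56327282 -0.14510596  0.09020891] [  0.36229328 -13.4668643    4.41958256]
```

View pics/w6.png

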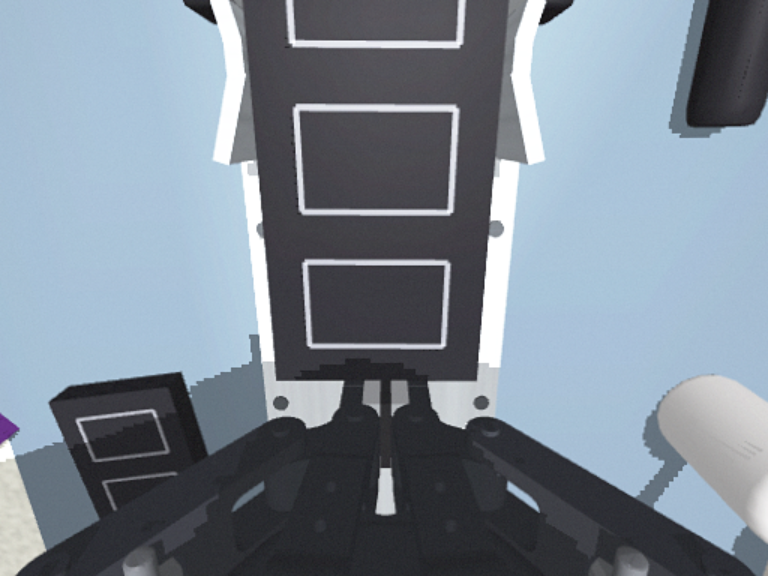

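>>> {"api": "move_arm", "payload": {"steps": [-1,0,1.2,0,0,0,0,-1,0.01,1.2,0,0,0,0,-1,0.01,1.2,0,0,0,0,-1,0.02,1.2,0,0,0,0,-1,0.01,1.2,0,0,0,0,-1,0.02,1.2,0,0,0,0,-1,0.01,1,0,0,0,0,-1,0.01,0.8,0,0,0,0]}}

```text
t: 12.55
eef_pos: [0.5652, -0.0547, 0.0902]
tool_rot: [0.004, 0.712, 0.702, -0.001]
contact_force: [3.5, -12.6, 3.6]
gripper_width: 0.0
```

```bash
python3 - <<'E'
from h import *
o=status.get_obs();print(o['eef_pos'],o['contact_force'])
c=cam('wrist'); np.save('w7.npy',c,allow_pickle=True);save(c,'w7.png')
E
```

```text
[ 0.56519322 -0.05466335  0.09021243] [  3.47915973 -12.63477861   3.56632376]
```

View pics/w7.png

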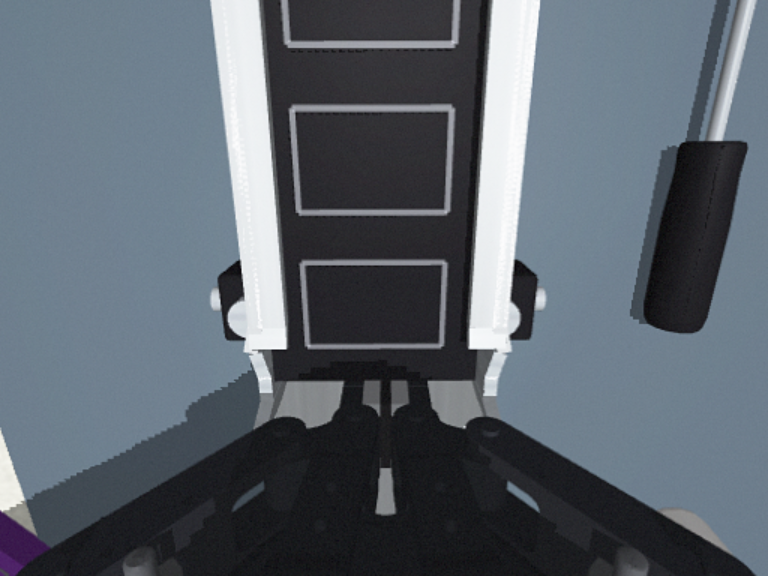

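>>> {"api": "move_arm", "payload": {"steps": [-1,0,0.6,0,0,0,0,-1,0,0.6,0,0,0,0,-1,0,0.5,0,0,0,0,-1,0,0.4,0,0,0,0,-1,0,0.3,0,0,0,0,-1,0,0.2,0,0,0,0,-1,0,0,0,0,0,0]}}

```text
t: 13.3
eef_pos: [0.5646, -0.0281, 0.09]
tool_rot: [0.003, 0.712, 0.702, -0.001]
contact_force: [2.1, -10.7, 5.1]
gripper_width: 0.001
```

```bash
python3 - <<'E'
from h import *
c=np.load('w7.npy',allow_pickle=True).item(); print('old rear',atz(c,385/1.5,380/1.5,.09))
o=status.get_obs();print(o['eef_pos'],o['contact_force'])
c=cam('wrist'); np.save('w8.npy',c,allow_pickle=True);save(c,'w8.png'); print('rear if same px',atz(c,385/1.5,380/1.5,.09))
E
```

```text
old rear [ 0.56532038 -0.04380146  0.09      ]
[ 0.56464046 -0.02813196  0.08997295] [  2.08534655 -10.70985027   5.08968437]
rear if same px [ 0.56476032 -0.01713063  0.09      ]
```

View pics/w8.png

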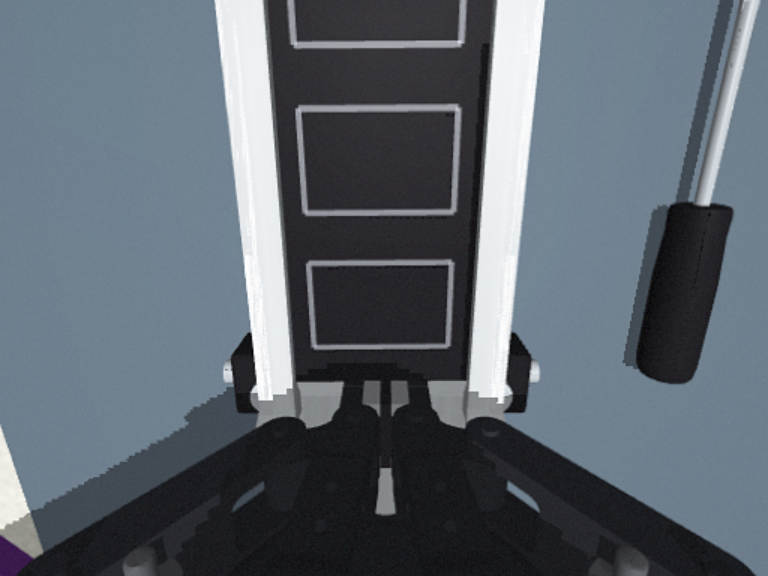

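>>> {"api": "move_arm", "payload": {"steps": [-1,0,0.3,0,0,0,0,-1,0,0.3,0,0,0,0,-1,0,0,0,0,0,0]}}

```text
t: 13.65
eef_pos: [0.5643, -0.0279, 0.09]
tool_rot: [0.005, 0.713, 0.701, -0.004]
contact_force: [0.3, -22.9, 9.3]
gripper_width: -0.003
```

>>> {"api": "move_arm", "payload": {"steps": [-1,0,-1.5,0,0,0,0,-1,0,-2.0,2,0,0,0,-1,0,0,5,0,0,0,-1,0,0.5,5,0,0,0,1,-1.5,4.5,0,0,0,0,1,-1.5,4.5,0,0,0,0,1,-1.5,4.5,0,0,0,0,1,-1.5,4.5,0,0,0,0]}}

```text
t: 14.45
eef_pos: [0.5021, 0.1342, 0.209]
tool_rot: [0.0, 0.711, 0.704, 0.001]
contact_force: [0.7, 0.1, -0.3]
gripper_width: 0.682
```

>>> {"api": "move_arm", "payload": {"steps": [1,-1.3,4.5,0,0,0,0,1,0,2,0,0,0,0,1,0,0,0,0,0,0,1,0,0,0,0,0,0]}}

```text
t: 14.85
eef_pos: [0.4899, 0.1974, 0.2083]
tool_rot: [0.0, 0.71, 0.704, 0.0]
contact_force: [0.0, -0.2, 0.7]
gripper_width: 1.002
```

```bash
python3 - <<'E'
from h import *
o=status.get_obs();print(o['t'],o['eef_pos'],o['tool_rot'],o['contact_force'])
c=cam('wrist'); np.save('w9.npy',c,allow_pickle=True);save(c,'w9.png')
print([(r['score'],r['position'],atz(c,r['position'][1],r['position'][0],.075)) for r in models.place_of('wrist','crank_knob')][:2])
c=cam('top'); np.save('t9.npy',c,allow_pickle=True);cv2.imwrite('pics/t9.png',cv2.resize(c['pixels'][130:250,120:350,::-1],None,fx=3,fy=3,interpolation=cv2.INTER_CUBIC))
E
```

```text
14.85 [0.48985097 0.19741453 0.20834838] [1.65892983e-04 7.10226693e-01 7.03973021e-01 4.66278433e-05] [ 0.00393405 -0.23880186  0.65501651]
[(0.78, [129.3, 259.0], array([0.49233855, 0.25059752, 0.075     ]))]
```

View pics/w9.png

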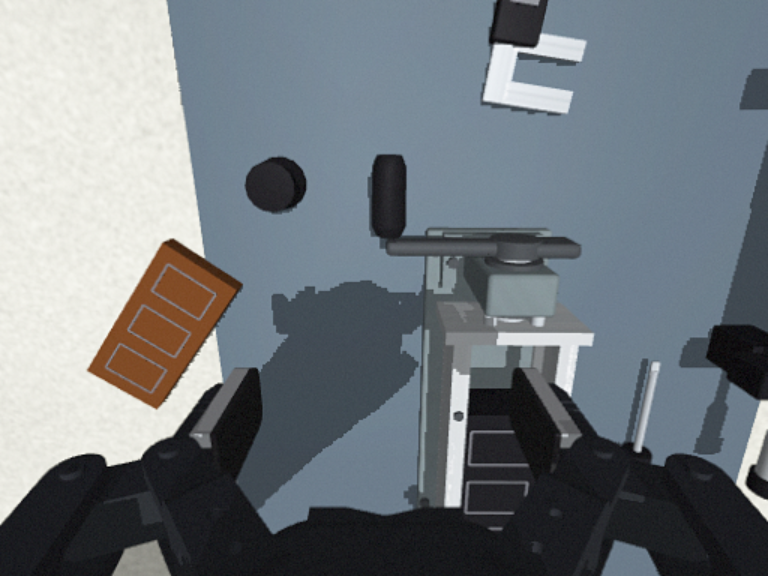

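View pics/t9.png

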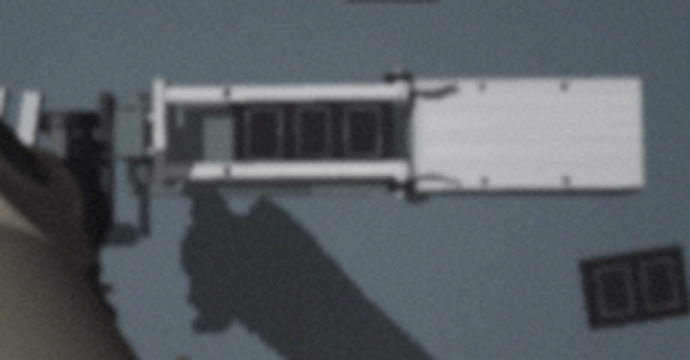

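>>> {"api": "move_arm", "payload": {"newtons": 40, "steps": [1,0.2,3,0,0,0,0,1,0,2.26,-2,0,0,0,1,0,0,-4,0,0,0,1,0,0,-4,0,0,0,1,0,0,-2.7,0,0,0,-1,0,0,0,0,0,0,-1,0,0,0,0,0,0,-1,0,0,0,0,0,0]}}

```text
t: 15.8
eef_pos: [0.4933, 0.2502, 0.0828]
tool_rot: [0.0, 0.711, 0.703, 0.001]
contact_force: [-0.2, 0.3, -0.2]
gripper_width: 0.514
```

>>> {"api": "move_arm", "payload": {"steps": [-1,0,0,0,0,0,0,-1,0,0,0,0,0,0,-1,0,0,0,0,0,0]}}

```text
t: 16.1
eef_pos: [0.4924, 0.2503, 0.0825]
tool_rot: [0.0, 0.711, 0.704, 0.001]
contact_force: [-2.8, -1.2, 6.5]
gripper_width: 0.209
```

```bash
python3 - <<'E'
from h import *
o=status.get_obs();print(o['t'],o['eef_pos'],o['tool_rot'],o['contact_force'],o['gripper_width'])
c=cam('wrist'); save(c,'w10.png')
# crank path rows
th=np.radians(np.linspace(0,180,25)); x=-7.5*np.cos(th); z=7.5*np.sin(th)
print(np.round(np.c_[np.diff(x),np.diff(z)],2).tolist())
E
```

```text
16.1 [0.49238692 0.25029714 0.08254937] [4.24175227e-04 7.10619514e-01 7.03575997e-01 7.36209249e-04] [-2.78182501 -1.22184607  6.52889772] 0.20925163397084512
[[0.06, 0.98], [0.19, 0.96], [0.32, 0.93], [0.43, 0.88], [0.55, 0.82], [0.65, 0.74], [0.74, 0.65], [0.82, 0.55], [0.88, 0.43], [0.93, 0.32], [0.96, 0.19], [0.98, 0.06], [0.98, -0.06], [0.96, -0.19], [0.93, -0.32], [0.88, -0.43], [0.82, -0.55], [0.74, -0.65], [0.65, -0.74], [0.55, -0.82], [0.43, -0.88], [0.32, -0.93], [0.19, -0.96], [0.06, -0.98]]
```

View pics/w10.png

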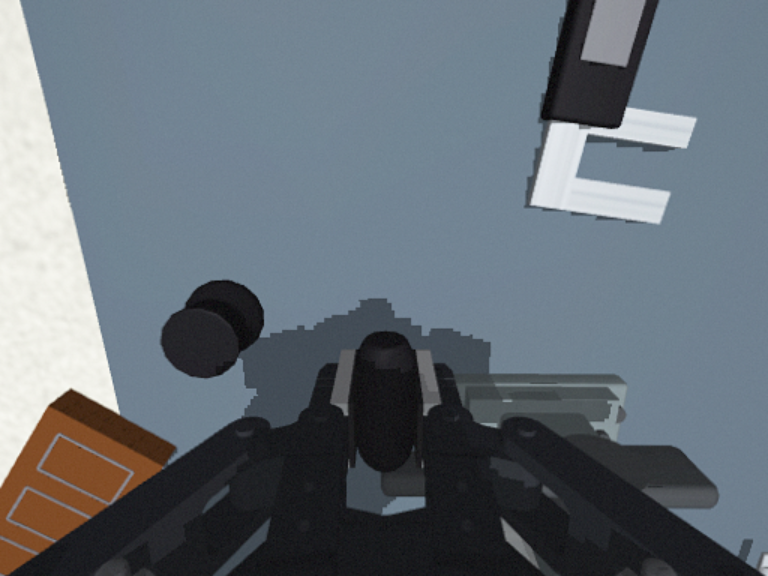

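>>> {"api": "move_arm", "payload": {"steps": [-1,0.06,0,0.98,0,0,0,-1,0.19,0,0.96,0,0,0,-1,0.32,0,0.93,0,0,0,-1,0.43,0,0.88,0,0,0,-1,0.55,-0.01,0.82,0,0,0,-1,0.65,-0.01,0.74,0,0,0,-1,0.74,-0.01,0.65,0,0,0,-1,0.82,-0.01,0.55,0,0,0]}}

```text
t: 16.95
eef_pos: [0.5287, 0.2497, 0.1469]
tool_rot: [-0.001, 0.71, 0.704, -0.001]
contact_force: [-5.8, 1.0, 1.7]
gripper_width: 0.214
```

>>> {"api": "move_arm", "payload": {"steps": [-1,0.88,-0.01,0.43,0,0,0,-1,0.93,-0.01,0.32,0,0,0,-1,0.96,-0.01,0.19,0,0,0,-1,0.98,-0.01,0.06,0,0,0,-1,0.98,-0.01,-0.06,0,0,0,-1,0.96,-0.01,-0.19,0,0,0,-1,0.93,-0.01,-0.32,0,0,0,-1,0.88,-0.01,-0.43,0,0,0]}}

```text
t: 17.75
eef_pos: [0.6063, 0.2486, 0.1468]
tool_rot: [0.001, 0.711, 0.703, 0.001]
contact_force: [-2.1, 0.2, 3.7]
gripper_width: 0.21
```

>>> {"api": "move_arm", "payload": {"steps": [-1,0.82,-0.01,-0.55,0,0,0,-1,0.74,-0.01,-0.65,0,0,0,-1,0.65,-0.01,-0.74,0,0,0,-1,0.55,-0.01,-0.82,0,0,0,-1,0.43,0,-0.88,0,0,0,-1,0.32,0,-0.93,0,0,0,-1,0.19,0,-0.96,0,0,0,-1,0.06,0,-0.98,0,0,0]}}

```text
t: 18.55
eef_pos: [0.6426, 0.2483, 0.081]
tool_rot: [0.0, 0.711, 0.703, 0.0]
contact_force: [-13.2, -8.7, 59.5]
gripper_width: 0.213
```

>>> {"api": "move_arm", "payload": {"steps": [-1,0,0,-0.2,0,0,0,-1,0,0,-0.2,0,0,0,-1,0,0,0,0,0,0]}}

```text
t: 18.85
eef_pos: [0.6426, 0.2483, 0.0812]
tool_rot: [0.001, 0.711, 0.703, 0.0]
contact_force: [-9.8, -7.1, 33.9]
gripper_width: 0.209
```

```bash
python3 - <<'E'
from h import *
c=cam('scene'); cv2.imwrite('pics/s11.png',cv2.resize(c['pixels'][120:290,170:400,::-1],None,fx=3,fy=3,interpolation=cv2.INTER_CUBIC))
E
```

```text
(no output)
```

View pics/s11.png

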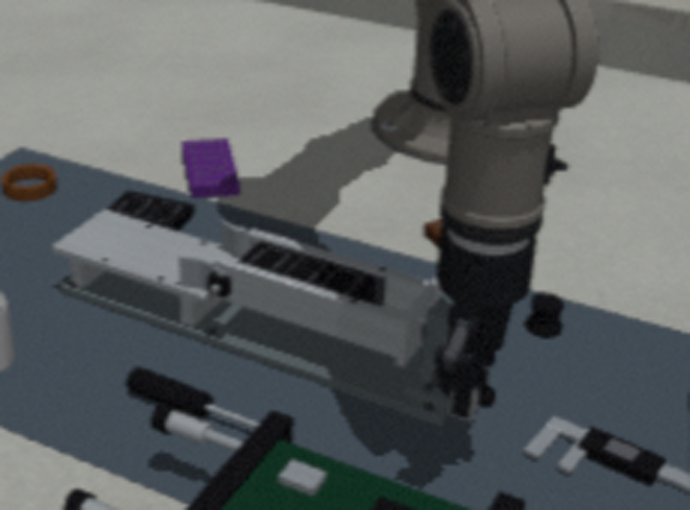

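>>> {"api": "move_arm", "payload": {"steps": [0.3,0,0,0.3,0,0,0,0.3,0,0,0,0,0,0,0.3,0,0,0,0,0,0,0.3,0,0,3.8,0,0,0,0.3,0,0,4,0,0,0,-1,0,0,4,0,0,0,-1,-2.6,-3.6,0,0,0,0,-1,-2.6,-3.6,0,0,0,0]}}

```text
t: 19.7
eef_pos: [0.5898, 0.177, 0.1984]
tool_rot: [-0.0, 0.71, 0.704, 0.001]
contact_force: [-0.1, -0.7, 0.2]
gripper_width: 0.141
```

>>> {"api": "move_arm", "payload": {"steps": [-1,-2.6,-3.6,0,0,0,0,-1,0,0,0,0,0,0,-1,0,0,0,0,0,0,-1,0,0,0,0,0,0]}}

```text
t: 20.1
eef_pos: [0.5646, 0.1415, 0.1979]
tool_rot: [-0.0, 0.71, 0.704, 0.0]
contact_force: [0.5, -0.1, -0.6]
gripper_width: -0.001
```

```bash
python3 - <<'E'
from h import *
o=status.get_obs();print(o['t'],o['eef_pos'],o['tool_rot'],o['contact_force'],o['gripper_width'])
c=cam('wrist'); np.save('w12.npy',c,allow_pickle=True);save(c,'w12.png')
c=cam('top'); cv2.imwrite('pics/t12.png',cv2.resize(c['pixels'][130:250,120:350,::-1],None,fx=3,fy=3,interpolation=cv2.INTER_CUBIC))
E
```

```text
20.1 [0.56456953 0.14153166 0.19788588] [-3.97940481e-04  7.10283241e-01  7.03915749e-01  4.21541384e-04] [ 0.48803873 -0.05687452 -0.55641319] -0.0012210840223827988
```

View pics/w12.png

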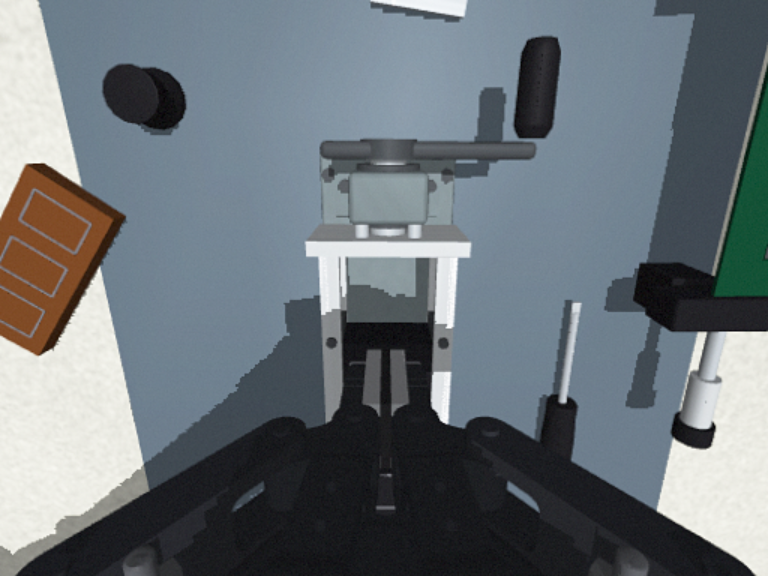

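View pics/t12.png

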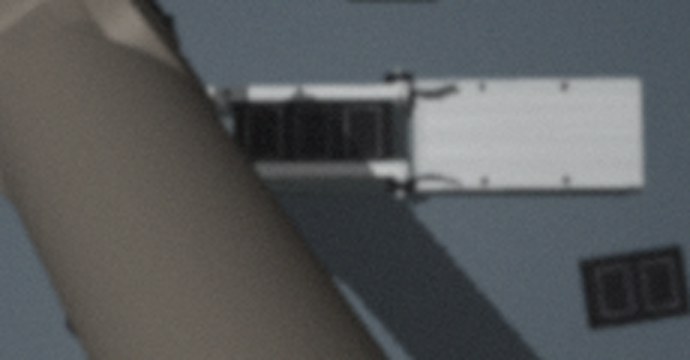

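```bash
python3 - <<'E'
from h import *
c=np.load('w12.npy',allow_pickle=True).item()
print(atz(c,385/1.5,323/1.5,.09),atz(c,342/1.5,323/1.5,.09),atz(c,388/1.5,255/1.5,.1))
E
```

```text
[0.56435276 0.12557838 0.09      ] [0.5399313  0.12581794 0.09      ] [0.5663142  0.16782374 0.1       ]
```

>>> {"api": "move_arm", "payload": {"steps": [-1,0,0,-4,0,0,0,-1,0,0,-3,0,0,0,-1,0,0,-2,0,0,0,-1,0,0,-2,0,0,0,-1,0,0,0,0,0,0]}}

```text
t: 20.7
eef_pos: [0.5626, 0.141, 0.0852]
tool_rot: [-0.002, 0.71, 0.704, -0.002]
contact_force: [-0.2, -0.7, 0.0]
gripper_width: -0.001
```

>>> {"api": "move_arm", "payload": {"steps": [-1,0.1,-1.0,0.3,0,0,0,-1,0,-0.6,0,0,0,0,-1,0,-0.8,0,0,0,0,-1,-0.01,-1.0,0,0,0,0,-1,-0.01,-1.2,0,0,0,0,-1,-0.01,-1.2,0,0,0,0,-1,-0.01,-1.2,0,0,0,0,-1,-0.02,-1.2,0,0,0,0]}}

```text
t: 21.5
eef_pos: [0.5663, 0.0716, 0.0935]
tool_rot: [-0.003, 0.705, 0.709, 0.008]
contact_force: [2.3, 7.3, -1.4]
gripper_width: 0.0
```

```bash
python3 - <<'E'
from h import *
c=cam('top'); cv2.imwrite('pics/t13.png',cv2.resize(c['pixels'][130:250,120:350,::-1],None,fx=3,fy=3,interpolation=cv2.INTER_CUBIC))
c=cam('scene'); cv2.imwrite('pics/s13.png',cv2.resize(c['pixels'][120:290,170:400,::-1],None,fx=3,fy=3,interpolation=cv2.INTER_CUBIC))
E
```

```text
(no output)
```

View pics/s13.png

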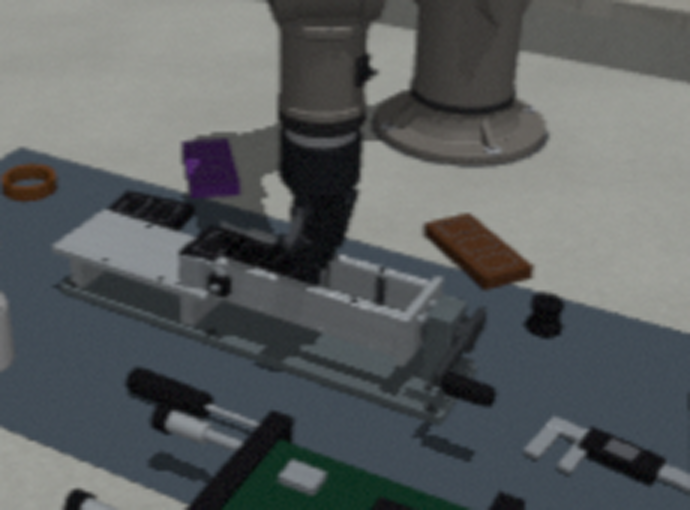

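View pics/t13.png

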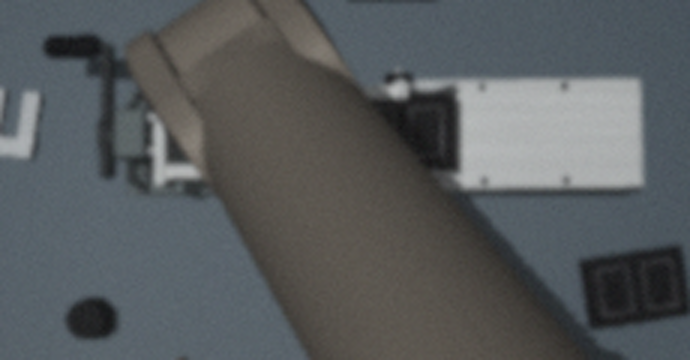

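>>> {"api": "move_arm", "payload": {"steps": [-1,-0.02,-1.0,-0.2,0,0,0,-1,-0.02,-1.2,-0.1,0,0,0,-1,-0.01,-1.2,0,0,0,0,-1,-0.01,-1.2,0,0,0,0,-1,-0.01,-1.2,0,0,0,0,-1,-0.01,-1.2,0,0,0,0]}}

```text
t: 22.2
eef_pos: [0.5677, -0.0037, 0.0925]
tool_rot: [0.0, 0.709, 0.706, 0.007]
contact_force: [-1.7, 16.3, 13.5]
gripper_width: 0.002
```

```bash
python3 - <<'E'
from h import *
o=status.get_obs();print(o['t'],o['eef_pos'],o['contact_force'])
c=cam('scene'); cv2.imwrite('pics/s14.png',cv2.resize(c['pixels'][150:250,170:300,::-1],None,fx=6,fy=6,interpolation=cv2.INTER_CUBIC))
c=cam('top'); cv2.imwrite('pics/t14.png',cv2.resize(c['pixels'][130:250,120:350,::-1],None,fx=3,fy=3,interpolation=cv2.INTER_CUBIC))
E
```

```text
22.2 [ 0.56769764 -0.00372749  0.09252767] [-1.69511755 16.34031464 13.48195361]
```

View pics/s14.png

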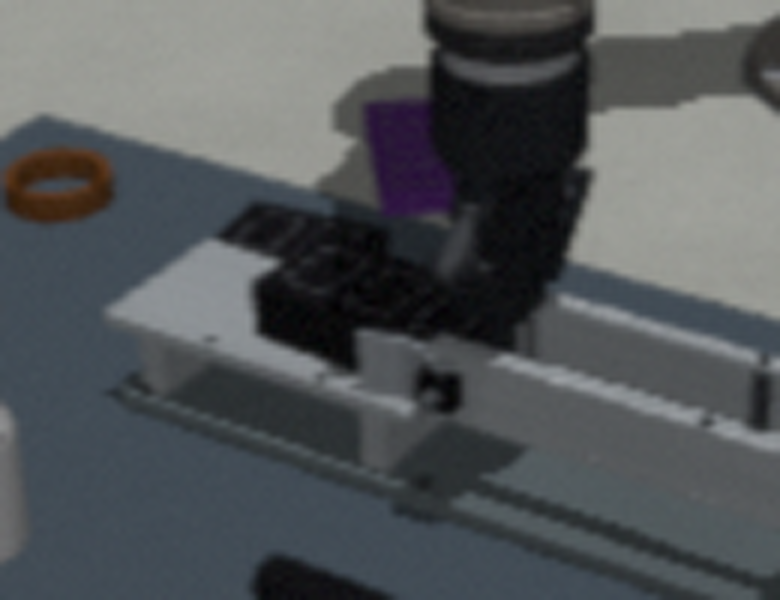

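View pics/t14.png

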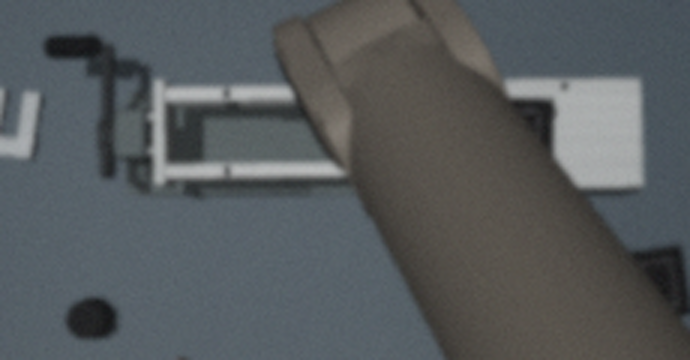

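>>> {"api": "move_arm", "payload": {"steps": [-1,-0.05,-1.0,-0.05,0,0,0,-1,-0.05,-1.0,-0.05,0,0,0,-1,-0.05,-1.0,-0.05,0,0,0,-1,-0.05,-1.0,0,0,0,0,-1,-0.05,-1.0,0,0,0,0,-1,0,0,0,0,0,0]}}

```text
t: 22.9
eef_pos: [0.561, -0.0646, 0.0865]
tool_rot: [0.0, 0.712, 0.703, -0.001]
contact_force: [-0.3, 0.4, -0.9]
gripper_width: 0.004
```

```bash
python3 - <<'E'
from h import *
o=status.get_obs();print(o['t'],o['eef_pos'],o['contact_force'])
c=cam('scene'); cv2.imwrite('pics/s15.png',cv2.resize(c['pixels'][150:250,170:300,::-1],None,fx=6,fy=6,interpolation=cv2.INTER_CUBIC))
E
```

```text
22.9 [ 0.56097523 -0.06457942  0.08646252] [-0.31552411  0.44293522 -0.92941215]
```

View pics/s15.png

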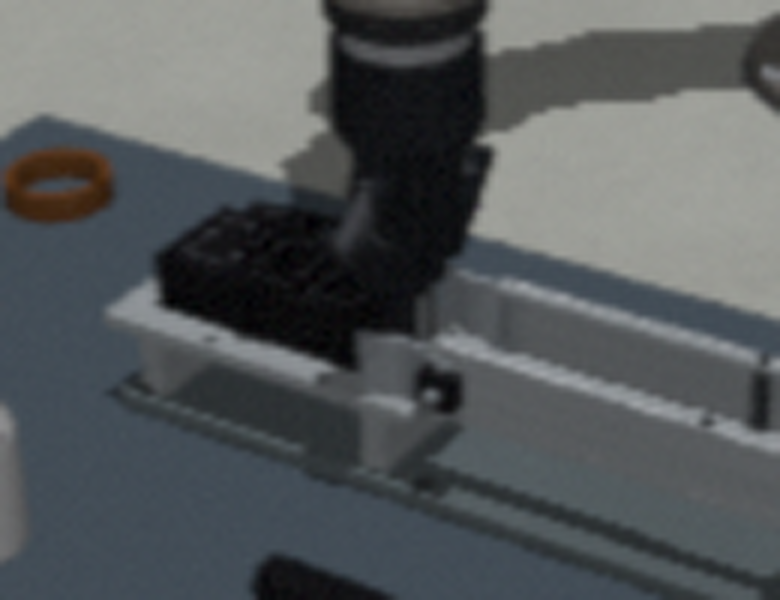

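>>> {"api": "move_arm", "payload": {"steps": [-1,0,1.0,0,0,0,0,-1,0,0.5,3,0,0,0,-1,0,0,5,0,0,0,1,0,-3,3.5,0,0,0,1,0,-4,0,0,0,0,1,0,-2,0,0,0,0,1,0,0,0,0,0,0,1,0,0,0,0,0,0]}}

```text
t: 23.75
eef_pos: [0.5609, -0.1361, 0.2011]
tool_rot: [-0.001, 0.711, 0.704, -0.0]
contact_force: [-1.4, 1.0, 0.4]
gripper_width: 0.844
```

```bash
python3 - <<'E'
from h import *
o=status.get_obs();print(o['t'],o['eef_pos'],o['tool_rot'],o['gripper_width'])
c=cam('wrist'); np.save('w16.npy',c,allow_pickle=True);save(c,'w16.png')
p0=[.5613,-.141,-.0105]
m=darkmask(c,p0,.058,.090,thr=75); print(m.sum(),fitbox(c,m,p0,.058,.090))
E
```

```text
23.75 [ 0.56085765 -0.1360904   0.20105394] [-5.34205085e-04  7.10657467e-01  7.03537918e-01 -2.79727134e-04] 0.8443271612662155
11295 (array([ 0.55806337, -0.14087511, -0.03027926]), np.float64(0.03401469709378251))
```

View pics/w16.png

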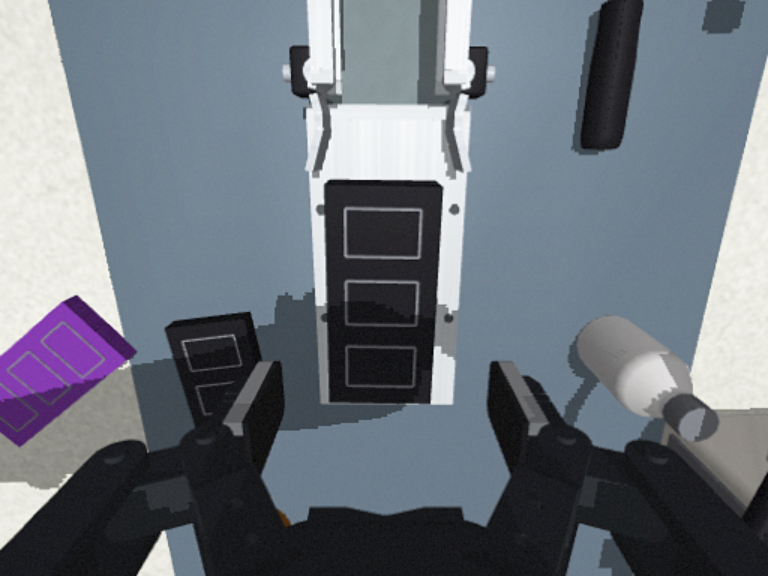

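```bash
python3 - <<'E'
from h import *
c=np.load('w16.npy',allow_pickle=True).item()
cv2.imwrite('pics/w16b.png',cv2.resize(c['pixels'][110:275,205:315,::-1],None,fx=4.8,fy=4.8,interpolation=cv2.INTER_CUBIC)[:,:])
E
```

```text
(no output)
```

View pics/w16b.png

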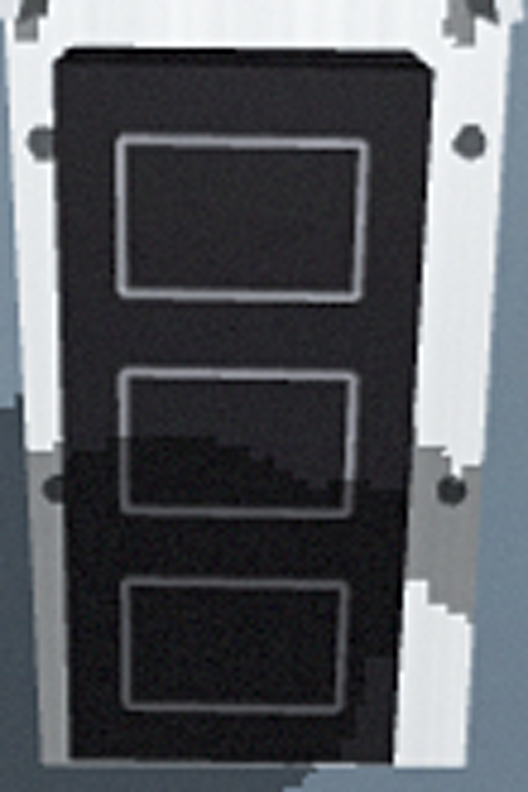

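```bash
python3 - <<'E'
from h import *
c=np.load('w16.npy',allow_pickle=True).item()
f=lambda u,v:atz(c,205+(u-2)/4.8,110+(v-2)/4.8,.09)[:2]
L=[[(119,142),(366,147),(357,297),(121,293)],[(122,373),(355,377),(348,514),(125,510)],[(124,583),(346,585),(339,709),(126,707)]]
C=[np.mean([f(*p) for p in r],0) for r in L]; d=C[0]-C[2]
print(np.round(C,4),np.linalg.norm(d),'yaw',np.degrees(np.arctan2(-d[0],d[1])))
for p in [(56,68),(432,72),(393,763),(70,760)]: print(f(*p).round(4))
o=status.get_obs();print(o['t'],o['eef_pos'],o['tool_rot'],o['gripper_width'])
E
```

```text
[[ 0.5595 -0.1013]
 [ 0.5584 -0.1414]
 [ 0.5571 -0.1816]] 0.08036478840641417 yaw -1.6719772377153195
[ 0.5298 -0.0758]
[ 0.5909 -0.0771]
[ 0.5873 -0.2068]
[ 0.5254 -0.2055]
23.8 [ 0.56103164 -0.13513244  0.20115253] [-5.83415997e-04  7.10071677e-01  7.04129157e-01 -5.31001073e-05] 0.9280546666351006
```

>>> {"api": "move_arm", "payload": {"newtons": 25, "steps": [1,-0.27,-0.62,-2,0,0,-1.2,1,0,0,-3.5,0,0,0,1,0,0,-3,0,0,0,1,0,0,-1.0,0,0,0,1,0,0,0,0,0,0,1,0,0,0,0,0,0]}}

```text
t: 24.4
eef_pos: [0.5595, -0.1419, 0.1076]
tool_rot: [0.0, 0.717, 0.697, 0.001]
contact_force: [-0.3, 0.5, 0.2]
gripper_width: 0.999
```

>>> {"api": "move_arm", "payload": {"steps": [-1,-0.1,0,-0.15,0,0,0,-1,0,0,0,0,0,0,-1,0,0,0,0,0,0,-1,0,0,0,0,0,0]}}

```text
t: 24.8
eef_pos: [0.5583, -0.1429, 0.1065]
tool_rot: [0.001, 0.718, 0.696, 0.0]
contact_force: [-2.0, -0.1, 6.2]
gripper_width: 0.711
```

>>> {"api": "move_arm", "payload": {"steps": [-1,0,0,0.1,0,0,0,-1,0,0,0.2,0,0,0,-1,0,0,0.3,0,0,0,-1,0,0,0.4,0,0,0,-1,0,0,0.5,0,0,0,-1,0,0,0,0,0,0]}}

```text
t: 25.4
eef_pos: [0.5581, -0.1429, 0.1209]
tool_rot: [0.001, 0.718, 0.696, 0.0]
contact_force: [0.3, -0.5, -0.6]
gripper_width: 0.71
```

```bash
python3 - <<'E'
from h import *
o=status.get_obs();print(o['t'],o['eef_pos'],o['contact_force'],o['gripper_width'])
c=cam('scene'); cv2.imwrite('pics/s17.png',cv2.resize(c['pixels'][150:250,170:300,::-1],None,fx=6,fy=6,interpolation=cv2.INTER_CUBIC))
E
```

```text
25.4 [ 0.55812466 -0.14291123  0.12093107] [ 0.31290472 -0.49488666 -0.59871787] 0.7102882785783257
```

View pics/s17.png

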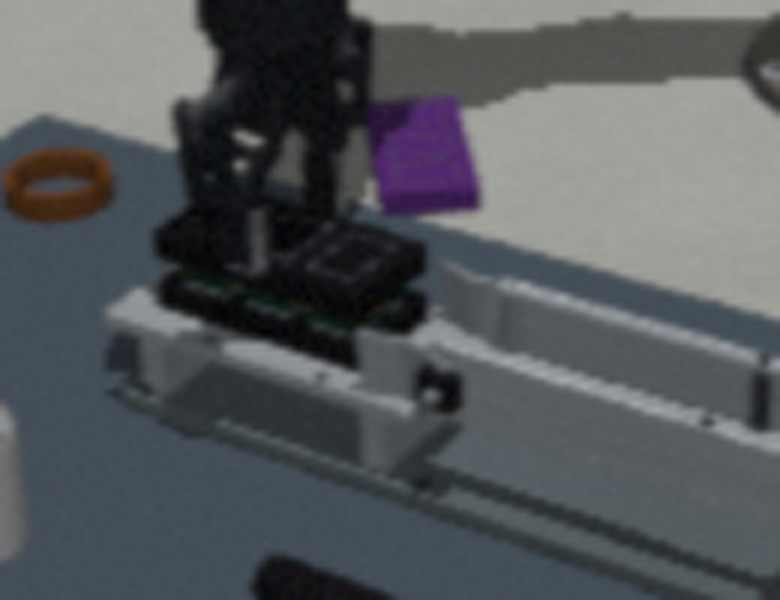

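>>> {"api": "move_arm", "payload": {"steps": [-1,0,0,3,0,0,0,-1,0,0,3,0,0,0,-1,-3.1,3.1,0,0,0,0,-1,-3.1,3.1,0,0,0,0,-1,-3.1,3.1,0,0,0,0,-1,-3.0,3.0,0,0,0,0,-1,0,0,0,0,0,0,-1,0,0,0,0,0,0]}}

```text
t: 26.25
eef_pos: [0.4344, -0.0196, 0.1803]
tool_rot: [0.001, 0.717, 0.697, -0.0]
contact_force: [1.1, 0.0, -1.2]
gripper_width: 0.712
```

>>> {"api": "move_arm", "payload": {"steps": [-1,0,0,-4,0,0,0,-1,0,0,-4,0,0,0,-1,0,0,-4,0,0,0,-1,0,0,-1.8,0,0,0,-1,0,0,-0.5,0,0,0,-1,0,0,0,0,0,0]}}

```text
t: 26.85
eef_pos: [0.4352, -0.0203, 0.0366]
tool_rot: [-0.0, 0.718, 0.696, -0.0]
contact_force: [0.1, -0.4, -1.0]
gripper_width: 0.71
```

>>> {"api": "move_arm", "payload": {"steps": [-1,0,0,-0.2,0,0,0,-1,0,0,-0.2,0,0,0,-1,0,0,-0.1,0,0,0,-1,0,0,0,0,0,0]}}

```text
t: 27.25
eef_pos: [0.4352, -0.02, 0.0326]
tool_rot: [0.001, 0.718, 0.696, 0.0]
contact_force: [0.5, -0.8, -0.2]
gripper_width: 0.707
```

>>> {"api": "move_arm", "payload": {"steps": [-1,0,0,-0.1,0,0,0,-1,0,0,0,0,0,0]}}

```text
t: 27.45
eef_pos: [0.4352, -0.02, 0.0324]
tool_rot: [0.001, 0.718, 0.696, 0.0]
contact_force: [-4.9, -0.5, 17.0]
gripper_width: 0.707
```

Resting on the bench; release and withdraw.

>>> {"api": "move_arm", "payload": {"steps": [0.8,0,0,0.1,0,0,0,1,0,0,0,0,0,0,1,0,0,0,0,0,0,1,0,0,0.5,0,0,0,1,0,0,3,0,0,0,1,0,0,5,0,0,0,1,1.5,0,5,0,0,0,1,2.5,0,4,0,0,0]}}

```text
t: 28.25
eef_pos: [0.473, -0.0197, 0.2075]
tool_rot: [0.0, 0.718, 0.696, -0.0]
contact_force: [2.2, -0.2, -1.1]
gripper_width: 1.002
```

>>> {"api": "move_arm", "payload": {"steps": [1,2.5,-2,4,0,0,0,1,2.5,-3,0,0,0,0,1,0,0,0,0,0,0,1,0,0,0,0,0,0,1,0,0,0,0,0,0]}}

```text
t: 28.75
eef_pos: [0.5223, -0.0684, 0.2434]
tool_rot: [-0.001, 0.717, 0.697, -0.0]
contact_force: [-0.7, 0.1, -0.7]
gripper_width: 1.0
```

```bash
python3 - <<'E'
from h import *
o=status.get_obs();print(o['t'],o['eef_pos'],o['contact_force'],np.abs(o['joint_vel']).max())
c=cam('wrist'); np.save('w18.npy',c,allow_pickle=True);save(c,'w18.png')
p0=[.4352,-.021,-.03]
m=darkmask(c,p0,0,.016,thr=75); print('full',fitbox(c,m,p0,0,.016))
p0=[.5584,-.1413,-.03]
m=darkmask(c,p0,.058,.074,thr=75); print('empty',fitbox(c,m,p0,.058,.074))
c=cam('scene'); cv2.imwrite('pics/s18.png',cv2.resize(c['pixels'][120:290,140:400,::-1],None,fx=3,fy=3,interpolation=cv2.INTER_CUBIC))
c=cam('top'); save(c,'t18.png')
E
```

```text
28.75 [ 0.52228387 -0.06841919  0.24339358] [-0.66438027  0.11705223 -0.69561288] 0.008724461125464067
full (array([ 0.43493033, -0.0179358 , -0.02981758]), np.float64(0.01013738959764475))
empty (array([ 0.55866224, -0.14116411, -0.02313785]), np.float64(0.012032686414708886))
```

View pics/w18.png

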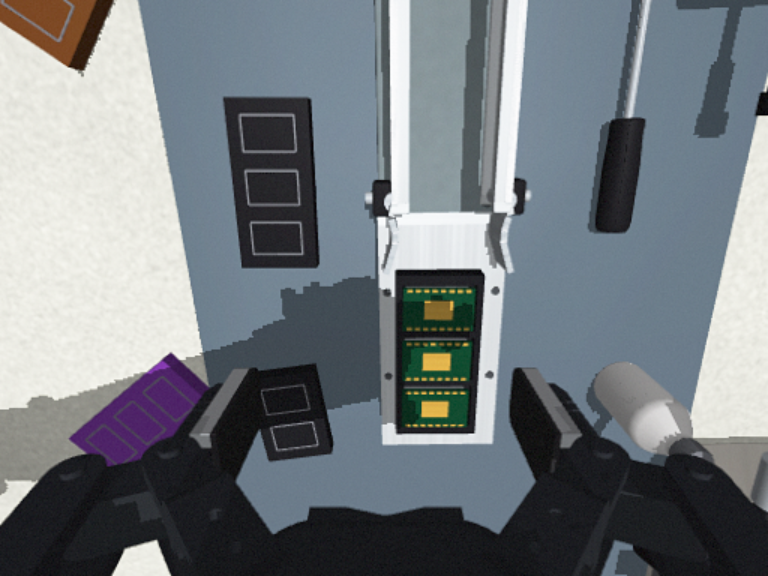

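View pics/s18.png

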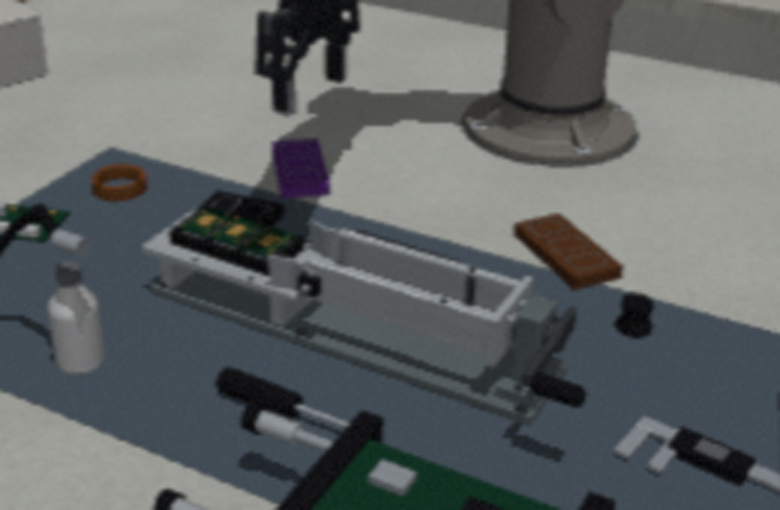

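```bash
python3 - <<'E'
from h import *
c=np.load('w18.npy',allow_pickle=True).item()
cv2.imwrite('pics/w18b.png',cv2.resize(c['pixels'][175:300,245:340,::-1],None,fx=4.8,fy=4.8,interpolation=cv2.INTER_CUBIC))
E
```

```text
(no output)
```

View pics/w18b.png

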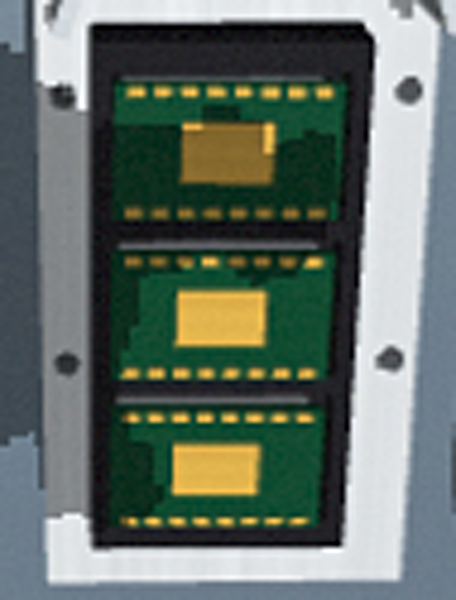

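```bash
python3 - <<'E'
from h import *
c=np.load('w18.npy',allow_pickle=True).item()
f=lambda u,v:atz(c,245+(u-2)/4.8,175+(v-2)/4.8,.078)[:2]
ctr=np.array([.5586,-.1412]);th=-.027;R=np.array([[np.cos(th),np.sin(th)],[-np.sin(th),np.cos(th)]])
for p in [(228,153),(221,318),(215,469)]: print((R@(f(*p)-ctr)).round(4))
print(order.hand_in())
E
```

```text
[-0.0013  0.0412]
[-0.0015  0.0006]
[-0.0016 -0.0395]
the job is handed in; nothing more can be done
None
```

The three modules now lie pads up in the once-empty tray on the deck, and the job is handed in. The clock read about 29 s of the 72 s allowed. The hand-in gave no verdict.

**What I did**
- I chose the black three-pocket tray. The brown and purple look-alikes and the short tray stayed where they were.
- I laid the empty tray face down on the full one and let go, then pushed the pair into the cradle until it stopped hard. The push force rose to about 23 N with the rear ends about 15 mm in, where "home" is 15.5 mm.
- I cranked the cradle over to its far stop and pushed the pair back out with closed fingers in the gap behind it.
- I lifted the upper tray straight off and laid it face down on the bench, roughly where the empty tray had been.

**Last checks**
- **Tray on the deck:** its centre is about 109 mm before the deck's cradle end and about 3 mm off the inverter's axis. It is turned about 1° against the deck.
- **Modules:** all three show pads up and look level. Measured centres in the tray are x ≈ -1.5 mm and y ≈ 41, 1 and -40 mm. Their depth was only judged from the picture, assuming the full-depth height.
- **Other tray:** it lies face down on the bench at about (0.435, -0.018) m. The wrist camera put it about 2 mm off in y from where I released it.
- **Robot and bystanders:** the gripper was clear of everything and the arm at rest. The bystanders look unmoved in the pictures, but I did not measure them again at the end.

**Disagreement:** while pushing the pair out, the tool drifted about 5 mm sideways and rose a few millimetres under load. The pair still came out together.

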